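# Check-weigh a last and its heels

### The arm

A 7-joint arm with a two-finger parallel gripper is mounted at the origin on the work surface. World frame = base frame: x ahead of the robot, y to its left, z up, the work surface at z = 0. Lengths are in mm, angles in rad, forces in N, time in s.
With the tool pointing down it reaches from about 425 to 1025 mm from the base axis. Payload 9.4 kg.
Tool frame: the origin (TCP) lies between the finger pads; the fingertips stand 22 mm ahead of it and the grasp point (between the pads) lies 3 mm ahead of it; z points along the fingers, y is the line along which they close (so a half turn about z gives the same grasp; the last joint's range is limited). The gripper opens to 93 mm and grips with 3 to 60 N. Pads are 15 mm wide; open, the fingers measure 128 mm over their backs; the gripper's body (75 mm by 188 mm) begins 65 mm behind the grasp point.
Start: joints at [-0.077, 0.599, -0.003, 1.599, 0.002, 0.943, -0.08], TCP at [724.999, -0.007, 240.618] pointing down, gripper open.
Joint ranges: [-2.57, 2.57], [-0.35, 1.97], [-1.29, 1.29], [0.11, 2.56], [-1.05, 4.19], [0.11, 1.86], [-2.63, 2.63]. Speed limits (rad/s): [2.22, 2.22, 3.01, 3.01, 3.14, 3.14, 3.14].

### API

Orientations are given as [roll, pitch, yaw] about the fixed x, y, z axes, in that order (R = Rz(yaw) Ry(pitch) Rx(roll)).
In Python, from bench import get_state, viewer, arm gives the robot as it stands.
- The arm moves only by the tool arm_command, never from a script. Its argument "motion" is text: rows parted by semicolons, each of 6 numbers parted by spaces: the shift along the tool's x, y, z normalised to -1 to 1, where 1 is 50 cm, then the turn, a rotation vector about the tool's x, y, z normalised to -1 to 1, where 1 is 8 degrees. In form: dx dy dz ax ay az; .... A call has exactly 5 rows; each row shifts and turns the commanded pose from where the row before left it, along the tool's axes as they then stand; what a row does not reach is not made up. A row lasts 1/8 s, in which the tool goes at most 62.5 mm and 10.7 degrees, less where a joint would pass 70% of its speed; a pose out of reach is approached as far as the arm can. A call with a number of a shift or a turn outside -1 to 1 is refused whole. A call with a gripper value outside its range is refused whole. "claw" is the opening, from -1 (shut) to 1 (fully open), so that 0 is half open, set as the call begins (left out, the last holds). The fingers move at their own pace and stop on an object; "newtons" is the grip in N (left out, the last holds). Time passes only in rows, so rows that do not move let the fingers close, or fill a call up. It gives the time, the measured TCP pose, the force, the opening and the grip force at its end, in the units of the state.
- get_state(): the state, without advancing time (a new reading comes with each control period).
- viewer.read_camera(name): name is "scene" or "side" or "wrist"; returns a dict with "color" (384x512x3 uint8, blue, green, red), "z_map" (384x512 float32, mm along the optical axis (not along the pixel's ray), 0 where there is no reading), "camera_matrix" (3x3 intrinsics, pixels), "k1" (the pictures are not rectified: a ray, as slopes to the right and down, at radius r is drawn at 1 + k1 r^2 times it, then the intrinsics apply), "extrinsics" (4x4, takes a point from camera to world coordinates). Camera axes: x right, y down, z forward; pixel columns grow to the right and rows downward; lengths in mm; the calibration is good to about 2 mm. A picture is of the moment at which its call begins.
- arm.hand_in(): hands the job in; it is judged then, once.
The state is a dict: "clock": time; "joint_positions": joint angles; "dq": joint speeds; "tau": joint torques, N m; "eef_pos": TCP position; "orientation": TCP orientation; "force": force on the tool from outside, world axes, zero at the start; "torque": the same for the moment, N m; "grip_width": finger opening in mm; "finger_force": force on a finger pad.
Only numpy, scipy, OpenCV 4.12 (cv2) and the standard library are available. Lean on these libraries where they do the work, as an engineer would, in place of code of your own. Each camera call takes 0.05 s, during which the arm holds its last target. There are 200 camera calls.

### The job

Slide the round tray of brass weights along the bench, without lifting it, until it stands wholly on the green felt mat with all the weights still in it. Then put the shoe last and every heel on the blue pan of the scale, and move weights from the tray to the aluminium pan until the scale is level. Leave the spare weights in the tray and leave everything else on the bench alone.

Things in the scene. Friction and masses are not known exactly. Their poses are not given: they have to be found in the camera images.
- part_pan (a joint): Scale reading: height of the blue pan above level, m: 0 = level, limits -0.022 (blue pan down) to +0.022. The pans are linked: one sinks as the other rises, both stay horizontal. A spring centres them: about 0.014 m per 200 g of difference, wherever on a pan the load stands, up to a limit; swings die out in about 1.5 s. It counts as level within 0.005 (a third of a weight)
- part_pan_floor (a point): Centre of the upper face of the blue scale pan, the one nearer the robot. Inside 160 mm along its x, 230 mm along its y; flat floor, rim 5 mm thick and 8 mm high. At level the floor is 75 mm above the bench. The scale's fixed green base below is 350 (x) by 110 (y) mm, at most 46 mm high; a white post in the gap at its +y side is 85 mm high
- weight_pan_floor (a point): Centre of the upper face of the bare aluminium scale pan, the one farther from the robot, 200 mm along +x of the scale from the blue one; same size, axes and height as the blue pan
- mat: Round green felt mat lying flat on the bench, 220 mm across, 1 mm thick and no obstacle; origin at its centre on the bench
- tray: Round dark wooden tray, loose, 164 mm outside diameter, vertical wall 5 mm thick, rim 20 mm above the bench, floor 6 mm thick; origin at its centre on the bench, z up. 0.35 kg, and 1.55 kg with the six weights, which stand in it in a ring of 52 mm radius
- weight0: One of six equal brass weights of 200 g: round foot 38 mm across and 16 mm high with a round upright knob 15 mm across above it, 54 mm high in all; origin at the centre of the underside, z up along the knob
- weight1: One of six equal brass weights of 200 g: round foot 38 mm across and 16 mm high with a round upright knob 15 mm across above it, 54 mm high in all; origin at the centre of the underside, z up along the knob
- weight2: One of six equal brass weights of 200 g: round foot 38 mm across and 16 mm high with a round upright knob 15 mm across above it, 54 mm high in all; origin at the centre of the underside, z up along the knob
- weight3: One of six equal brass weights of 200 g: round foot 38 mm across and 16 mm high with a round upright knob 15 mm across above it, 54 mm high in all; origin at the centre of the underside, z up along the knob
- weight4: One of six equal brass weights of 200 g: round foot 38 mm across and 16 mm high with a round upright knob 15 mm across above it, 54 mm high in all; origin at the centre of the underside, z up along the knob
- weight5: One of six equal brass weights of 200 g: round foot 38 mm across and 16 mm high with a round upright knob 15 mm across above it, 54 mm high in all; origin at the centre of the underside, z up along the knob
- heel_a: Brown shoe heel with a black rubber underside, a block 58 mm (x) by 46 mm (y) by 46 mm high, mass to be found by weighing (near 200 g); origin at the centre of the underside, z up. One, two or three such heels are present (None if absent)
- heel_b: Brown shoe heel with a black rubber underside, a block 58 mm (x) by 46 mm (y) by 46 mm high, mass to be found by weighing (near 200 g); origin at the centre of the underside, z up. One, two or three such heels are present (None if absent)
- heel_c: Brown shoe heel with a black rubber underside, a block 58 mm (x) by 46 mm (y) by 46 mm high, mass to be found by weighing (near 200 g); origin at the centre of the underside, z up. One, two or three such heels are present (None if absent)
- last: Small pale wooden shoe last with steel sole plate, sole down: 130 mm long along x (toe at +x), 50 mm wide, sides parallel from x = -40 to 40 mm; forepart 30 to 34 mm high, an ankle block 36 mm wide rises to 66 mm at x = -58 to -10 mm. Origin: centre of the underside; grip across the width there. Near 400 g; last and heels together come within 60 g of a whole number of weights
- spool: Yellow thread spool, 52 mm across, 62 mm high; a bystander, leave alone. Origin on its underside
- glue_jar: Glue jar with a red cap, 68 mm across, 85 mm high; a bystander, leave alone. Origin on its underside
Things that resemble listed ones, but are neither listed nor needed, are in the scene too. Leave any purple or turquoise look-alike of the heel_b alone.

How it is judged:
By the outcome, as a careful person would: the job done as asked, in the order asked, and still so for the second after the job is handed in, with the robot touching nothing.
Of heel_a, heel_b, heel_c only 1 to 3 are there at a start; the rules pass over those that are not, and their reading is None.
At some moment in a run one of heel_a, heel_b, heel_c, last may be knocked a few centimetres aside while the robot is not near it.
It also fails if it takes over 210 s, if anything falls off the work surface, if the arm or the gripper's body presses on something with over 40 N, if the wrist force passes 120 N, or if a joint passes its speed limit or range.

## Working session

There is one attempt and no reset: what is moved stays moved. The work goes in short steps, Python scripts to look and compute and a tool call to move; the robot and the scene stay as the last step left them, time stands still between calls to the robot, and variables do not carry over. Pictures are saved under pics/ and viewed, at most 14 in all, crops included, and the job is handed in when it is done.

Besides the shell and the picture viewer there is one more tool, called after ">>>" as name(argument=value, ...) on one line, values as JSON. arm_command: Moves the arm, as the interface text tells. Its arguments: {"type":"object","properties":{"motion":{"type":"string"},"claw":{"type":"number"},"newtons":{"type":"number"}},"required":["motion"]}

```bash
ls; mkdir -p pics
cat > h.py <<'E'
import numpy as np, cv2
from bench import get_state, viewer, arm
def cam(n): return viewer.read_camera(n)
def pts(c):
    """world points for each pixel from depth"""
    K=c["camera_matrix"];h,w=c["z_map"].shape
    u,v=np.meshgrid(np.arange(w),np.arange(h))
    r=rays(c,np.stack([u.ravel(),v.ravel()],1)).reshape(h,w,3)
    P=r*c["z_map"][...,None]; E=np.array(c["extrinsics"])
    return P@E[:3,:3].T+E[:3,3]
def rays(c,uv):
    K=np.array(c["camera_matrix"]);uv=np.asarray(uv,float)
    d=(uv-K[[0,1],2])/K[[0,1],[0,1]]; s=d.copy()
    for _ in range(20): s=d/(1+c["k1"]*(s**2).sum(1,keepdims=True))
    return np.c_[s,np.ones(len(s))]
def onplane(c,uv,z):
    E=np.array(c["extrinsics"]);r=rays(c,np.atleast_2d(uv))@E[:3,:3].T
    return E[:3,3]+r*((z-E[2,3])/r[:,2])[:,None]
E
python3 - <<'E'
from h import *
a=cam("scene");b=cam("side")
for n,c in(("scene",a),("side",b)):
    cv2.imwrite(f"pics/{n}0.png",cv2.resize(c["color"],(800,600),interpolation=cv2.INTER_CUBIC)); print(n,c["extrinsics"],c["camera_matrix"],c["k1"],(c["z_map"]>0).mean())
print(get_state())
E
```

```text
pics
scene [[ 8.15996252e-01  3.31073807e-01 -4.73856783e-01  1.07576487e+03]
 [ 5.77558710e-01 -4.32911018e-01  6.92108364e-01 -7.50446984e+02]
 [ 2.40011290e-02 -8.38437943e-01 -5.44468329e-01  6.70109472e+02]
 [ 0.00000000e+00  0.00000000e+00  0.00000000e+00  1.00000000e+00]] [[388.11866157   0.         251.51147342]
 [  0.         388.11866157 188.4700449 ]
 [  0.           0.           1.        ]] -0.1331058680581337 0.9928792317708334
side [[-7.99497499e-01 -3.59095532e-01  4.81512355e-01  4.93637664e+00]
 [-6.00131470e-01  4.43613070e-01 -6.65619758e-01  7.17898086e+02]
 [ 2.54159066e-02 -8.21132050e-01 -5.70172070e-01  6.87090850e+02]
 [ 0.00000000e+00  0.00000000e+00  0.00000000e+00  1.00000000e+00]] [[349.95588764   0.         256.72070571]
 [  0.         349.95588764 196.28843389]
 [  0.           0.           1.        ]] 0.02111497478951404 0.9960683186848959
{'clock': 0.1, 'joint_positions': array([-0.07670158,  0.60006201, -0.00252364,  1.60005685,  0.00178293,
        0.94290816, -0.07980928]), 'dq': array([ 1.42745633e-03,  3.72619484e-04,  1.57190127e-04, -2.01259617e-03,
       -8.95243723e-04, -1.68214788e-04,  7.41050717e-05]), 'tau': array([ 3.72570619e-03, -7.66555166e+01,  1.50162086e+00, -2.52937996e+01,
       -5.23535069e-02,  1.36034010e-02,  2.68517283e-05]), 'eef_pos': array([ 7.24584798e+02, -1.87361536e-02,  2.39831900e+02]), 'orientation': array([-3.14016637e+00,  1.30412833e-04,  1.57082090e+00]), 'force': array([0.51890958, 0.29590622, 0.26725311]), 'torque': array([ 0.00713813, -0.0070788 ,  0.02868527]), 'finger_force': 0.0, 'grip_width': 92.98311927075174}
```

View pics/scene0.png

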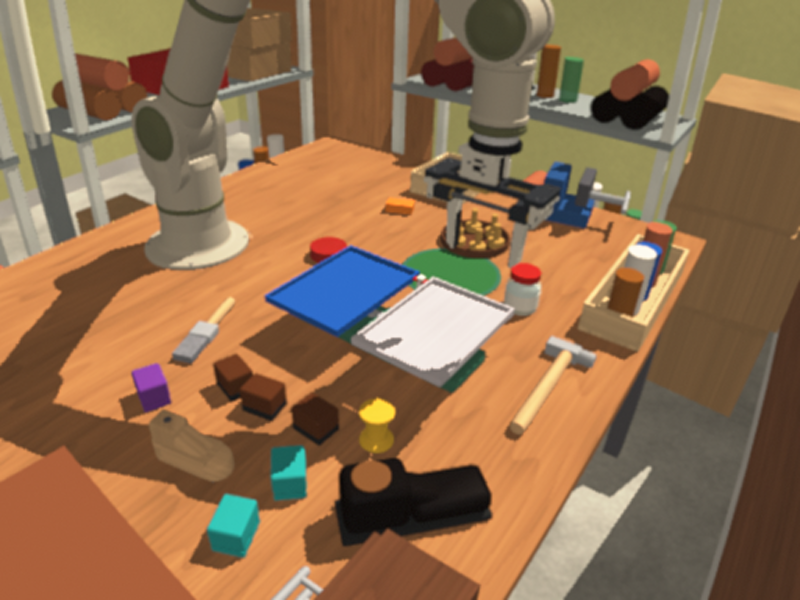

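View pics/side0.png

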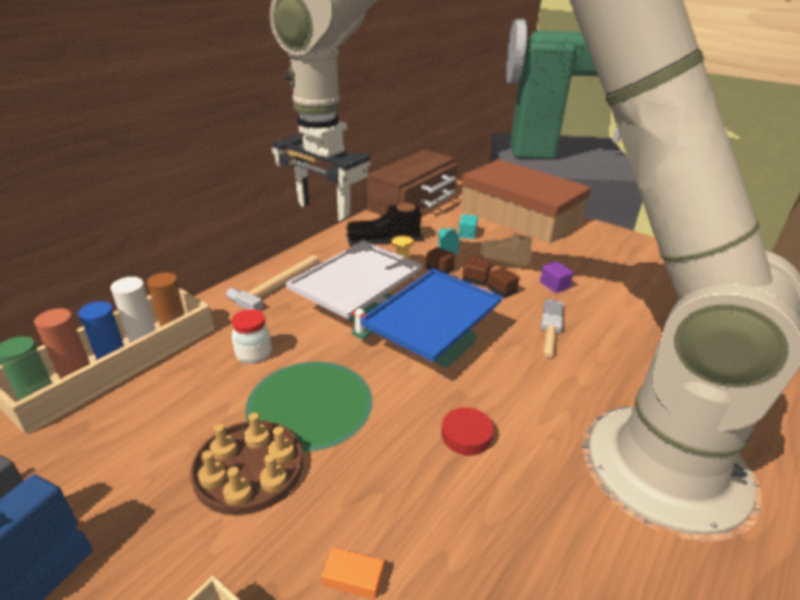

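Scene view (800x600 px): three brown heels with black undersides at (233,375), (263,397) and (316,418). The last is at (190,445), the purple and turquoise look-alikes at (151,387), (289,472) and (233,524), and the spool at (377,425). Side view: tray at (247,465), mat at (310,403), jar at (250,337). Next I'll measure them.

Run:
```python
from h import *
top=np.zeros((1000,1000,3),np.uint8);zb=np.full((1000,1000),-1e9)
for n in("scene","side"):
    c=cam(n);P=pts(c);np.savez(f"{n}0.npz",P=P,color=c["color"])
    hsv=cv2.cvtColor(c["color"],cv2.COLOR_BGR2HSV);H,S,V=[hsv[...,i].astype(int) for i in range(3)]
    ok=(P[...,2]>-20)&(P[...,2]<130)&(P[...,0]>200)&(P[...,0]<1150)&(abs(P[...,1])<600)
    for nm,m in dict(blue=(H>100)&(H<120)&(S>180)&(V>120),green=(H>45)&(H<85)&(S>120)&(P[...,2]<15),white=(S<40)&(V>130)&(P[...,2]>50),gold=(H>15)&(H<32)&(S>120)&(P[...,2]>12)).items():
        m=m&ok; m=m.astype(np.uint8); k,l,st,_=cv2.connectedComponentsWithStats(m)
        for i in range(1,k):
            if st[i,4]>25:
                q=P[l==i]; r=cv2.minAreaRect(q[:,:2].astype(np.float32)); print(n,nm,st[i],"rect",np.round(r[0]),np.round(r[1]),round(r[2]),"z",np.round(np.percentile(q[:,2],[5,50,95])))
    # ortho: x -> up rows, y-> left
    q=P[ok];col=c["color"][ok];u=(600-q[:,1]*1).astype(int)-100;v=(1150-q[:,0]).astype(int)
    o=np.argsort(q[:,2])
    for a in o:
        if 0<=u[a]<1000 and 0<=v[a]<1000 and q[a,2]>zb[v[a],u[a]]:
            top[v[a]-1:v[a]+2,u[a]-1:u[a]+2]=col[a]; zb[v[a],u[a]]=q[a,2]
cv2.imwrite("pics/top.png",cv2.resize(top,(600,600),interpolation=cv2.INTER_AREA))
```

```text
scene blue [ 171  159   97   53 2532] rect [472. -26.] [243. 172.] 89 z [73. 75. 82.]
scene green [261 160  57  27 875] rect [538. 275.] [196. 132.] 4 z [-1.  1.  3.]
scene white [411 168   7  23  28] rect [926. 326.] [12.  3.] 86 z [ 53.  94. 124.]
scene white [ 229  177  101   63 3418] rect [655. -29.] [243. 205.] 89 z [73. 75. 83.]
scene white [325 180  20   9 102] rect [727. 199.] [57. 29.] 24 z [52. 58. 64.]
scene white [175 363  31  21 196] rect [ 804. -518.] [49. 31.] 50 z [82. 85. 87.]
scene gold [249 128  15   4  34] rect [277. 439.] [62. 26.] 18 z [23. 25. 28.]
scene gold [298 133  13  27 163] rect [509. 410.] [ 35. 156.] 34 z [16. 24. 60.]
scene gold [311 137  12  21 149] rect [544. 438.] [ 36. 108.] 36 z [14. 24. 59.]
scene gold [230 255  23  30 465] rect [ 703. -240.] [51. 48.] 60 z [15. 60. 63.]
scene gold [138 283   8  13  36] rect [ 561. -411.] [14. 32.] 41 z [28. 30. 32.]
scene gold [116 290  11  10  34] rect [ 536. -448.] [29.  8.] 13 z [18. 26. 35.]
side white [270 115  19   8  42] rect [ 814. -541.] [106.  45.] 90 z [61. 83. 86.]
side white [ 183  157   85   47 2009] rect [657. -25.] [243. 191.] 89 z [72. 74. 82.]
side white [ 74 188  21  25 345] rect [881. 349.] [40. 14.] 58 z [ 54.  91. 125.]
side white [149 210  22  10 125] rect [698. 235.] [60. 29.] 53 z [51. 58. 65.]
side gold [251 150  13  15 139] rect [ 728. -274.] [ 49. 148.] 35 z [16. 58. 63.]
side gold [157 264  15  22 209] rect [538. 363.] [34. 45.] 41 z [15. 22. 59.]
side gold [127 271  24  41 499] rect [548. 438.] [49. 89.] 34 z [14. 23. 59.]
side gold [166 272  22  42 476] rect [478. 372.] [ 38. 119.] 35 z [15. 22. 59.]
side gold [143 299  18  24 269] rect [476. 453.] [35. 37.] 69 z [16. 23. 60.]
```

View pics/top.png

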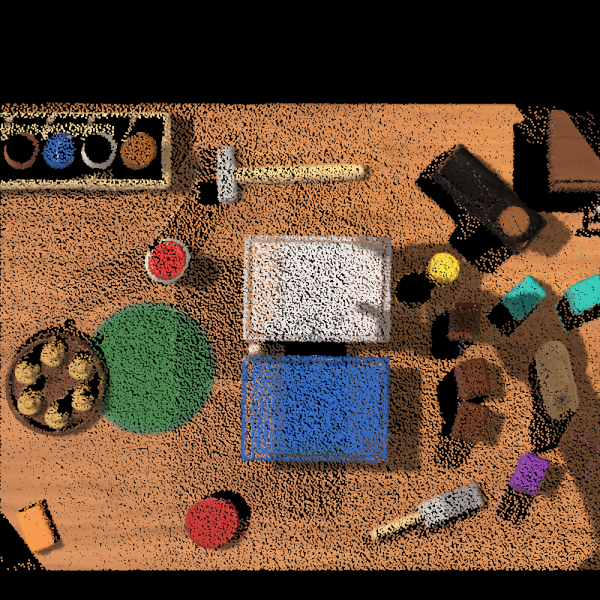

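Top map (600 px): tray at about (57,380), mat at (152,368), pans square to world with centres near (467,-29) and (667,-29). I'll refine the tray and mat circles, and get the heels and last by height.

Run:
```python
from h import *
def circ(q):
    A=np.c_[2*q,np.ones(len(q))];s=np.linalg.lstsq(A,(q**2).sum(1),rcond=None)[0];return s[:2].round(1),np.sqrt(s[2]+s[0]**2+s[1]**2).round(1)
d=np.load("side0.npz");P,C=d["P"],d["color"];hsv=cv2.cvtColor(C,cv2.COLOR_BGR2HSV).astype(int);H,S,V=[hsv[...,i] for i in range(3)]
m=((H>45)&(H<85)&(S>100)&(P[...,2]<8)&(np.hypot(P[...,0]-537,P[...,1]-247)<140)).astype(np.uint8)
cs=max(cv2.findContours(m,0,1)[0],key=cv2.contourArea)[:,0]
q=P[cs[:,1],cs[:,0],:2];print("mat",circ(q),q.min(0),q.max(0))
r=np.hypot(P[...,0]-517,P[...,1]-405)
m=(r<100)&(P[...,2]>16.5)&(P[...,2]<24)&(V<110); q=P[m][:,:2]
for _ in range(4):
    c,R=circ(q); e=abs(np.hypot(*(q-c).T)-R);q=q[e<6]
print("tray",c,R,len(q))
m=((r<80)&(P[...,2]>50)).astype(np.uint8)
k,l,st,_=cv2.connectedComponentsWithStats(m)
for i in range(1,k):
    if st[i,4]>3:print("knob",P[l==i].mean(0).round(),st[i,4])
d=np.load("scene0.npz");P,C=d["P"],d["color"]
x,y,z=P[...,0],P[...,1],P[...,2]
reg=(x>430)&(x<720)&(y<-200)&(y>-480)
m=(reg&(z>25)&(z<80)).astype(np.uint8)
k,l,st,_=cv2.connectedComponentsWithStats(m)
for i in range(1,k):
    if st[i,4]>30:
        q=P[l==i]; t=q[q[:,2]>(42 if q[:,2].max()<56 else 25)]
        if len(t)<5: t=q
        rr=cv2.minAreaRect(t[:,:2].astype(np.float32));print(st[i],C[l==i].mean(0).round(),np.round(rr[0]),np.round(rr[1]),round(rr[2]),q[:,2].max().round())
```

```text
mat (array([535.6, 243.2]), np.float64(93.4)) [436.25871344 152.52223304] [635.73363373 331.38401042]
tray [504.9 408.3] 78.5 175
knob [535. 367.  57.] 39
knob [557. 413.  58.] 41
knob [483. 363.  57.] 39
knob [527. 456.  58.] 46
knob [454. 406.  57.] 45
knob [476. 453.  58.] 47
[139 227  45  35 805] [29. 52. 97.] [ 491. -289.] [ 55. 123.] 88 50.0
[187 252  30  26 498] [22. 36. 64.] [ 615. -277.] [45. 57.] 88 50.0
[230 255  22  24 357] [ 50. 176. 212.] [ 698. -240.] [43. 51.] 2 66.0
[  95  262   54   40 1179] [ 69. 102. 134.] [ 520. -430.] [121.  50.] 14 69.0
[173 285  23  29 604] [121. 132.  41.] [ 656. -375.] [46. 60.] 44 50.0
[140 317  25  25 302] [173. 189.  52.] [ 657. -464.] [53. 31.] 0 49.0
```

Run:
```python
from h import *
for n in("scene","side"):
    P=np.load(n+"0.npz")["P"];q=P[(P[...,0]>350)&(P[...,0]<700)&(P[...,1]>480)&(P[...,1]<720)&(P[...,2]>12)&(P[...,2]<200)]
    h,xe,ye=np.histogram2d(q[:,0],q[:,1],bins=[range(350,701,50),range(480,721,30)]);print(n,"rows x350.., cols y480..");print(h.astype(int))
```

```text
scene rows x350.., cols y480..
[[  0   0   0   6  13   2   0   0]
 [  0   0   0   0   0   0   0   0]
 [  8   0   0   0   0   0   0   0]
 [ 10   0   0   0   0   0   0   0]
 [  0   0   0   0  25  15  20  26]
 [  0   0   0   0  86  97  50  50]
 [  0   0   0   0   6 247  60  54]]
side rows x350.., cols y480..
[[   0    0  127  116    0    0    0    0]
 [   0    0    0    0    0    0    0    0]
 [  48    0    0    0    0    0    0    0]
 [  42    0    0    0    0    0   83  106]
 [   0    0    0    0  355 1078 1076  399]
 [   0    0    0    0   25  148   43    0]
 [   0    0    0    0    0  245    6    0]]
```

>>> arm_command(motion="0.1 -0.0476 0 0 0 0;0.1 -0.0476 0 0 0 0;0.1 -0.0476 0 0 0 0;0.1 -0.0476 0 0 0 0;0.1 -0.0476 0 0 0 0", claw=1)

```text
clock: 0.82
eef_pos: [605.1, 251.5, 240.6]
orientation: [3.142, -0.0, 1.571]
force: [0.5, 0.7, 0.3]
grip_width: 92.9
finger_force: 0.0
```

>>> arm_command(motion="0.1 -0.0476 0 0 0 0;0.1 -0.0476 0 0 0 0;0.1 -0.0476 0 0 0 0;0.1 -0.0476 0 0 0 0;0.1 -0.0476 0 0 0 0")

```text
clock: 1.45
eef_pos: [486.1, 501.5, 240.5]
orientation: [3.142, 0.0, 1.571]
force: [0.8, -0.1, 0.7]
grip_width: 93.1
finger_force: 0.0
```

>>> arm_command(motion="0 0 0 0 0 -0.675;0 0 0 0 0 -0.675;0 0 0.1 0 0 0;0 0 0.1 0 0 0;0 0 0.05 0 0 0")

```text
clock: 2.08
eef_pos: [486.1, 498.9, 112.7]
orientation: [-3.139, 0.002, 1.759]
force: [0.1, 1.4, 0.2]
grip_width: 92.9
finger_force: 0.0
```

>>> arm_command(motion="0 0 0.08 0 0 0;0 0 0.06 0 0 0;0 0 0.03 0 0 0;0 0 0 0 0 0;0 0 0 0 0 0")

```text
clock: 2.7
eef_pos: [487.5, 500.5, 31.8]
orientation: [3.14, -0.001, 1.759]
force: [-0.1, 0.4, 0.2]
grip_width: 93.0
finger_force: 0.0
```

>>> arm_command(motion="-0.01 0 0 0 0 0;-0.015 0 0 0 0 0;-0.02 0 0 0 0 0;-0.02 0 0 0 0 0;-0.02 0 0 0 0 0")

```text
clock: 3.32
eef_pos: [494.9, 460.6, 31.3]
orientation: [3.139, -0.005, 1.761]
force: [-0.7, 8.1, -0.5]
grip_width: 92.7
finger_force: 3.8
```

Run:
```python
from h import *
c=cam("side");cv2.imwrite("pics/push1.png",cv2.resize(c["color"][180:,60:300],None,fx=2.5,fy=2.5)) ;print(get_state()["force"])
```

```text
[-1.4391674   6.68739133  0.0547365 ]
```

View pics/push1.png

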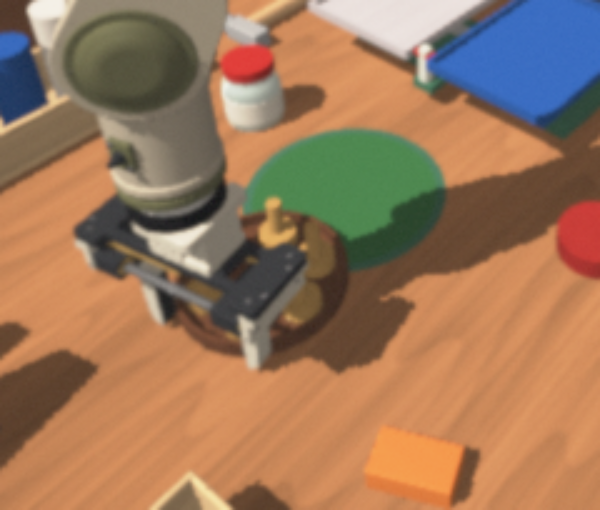

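The gripper is behind the tray with both fingers touching its wall, and all weights are upright. I'll carry on with the push.

>>> arm_command(motion="-0.02 0 0 0 0 0;-0.02 0 0 0 0 0;-0.02 0 0 0 0 0;-0.02 0 0 0 0 0;-0.02 0 0 0 0 0")

```text
clock: 4.0
eef_pos: [504.3, 411.6, 31.3]
orientation: [3.139, -0.004, 1.761]
force: [-2.5, 8.4, -0.4]
grip_width: 93.1
finger_force: 4.0
```

>>> arm_command(motion="-0.02 0 0 0 0 0;-0.02 0 0 0 0 0;-0.02 0 0 0 0 0;-0.02 0 0 0 0 0;-0.02 0 0 0 0 0")

```text
clock: 4.62
eef_pos: [513.7, 362.5, 31.3]
orientation: [3.139, -0.004, 1.761]
force: [-1.4, 8.6, 0.1]
grip_width: 92.9
finger_force: 4.1
```

>>> arm_command(motion="-0.02 0 0 0 0 0;-0.015 0 0 0 0 0;-0.012 0 0 0 0 0;-0.005 0 0 0 0 0;0 0 0 0 0 0")

```text
clock: 5.25
eef_pos: [518.7, 336.4, 31.2]
orientation: [3.14, -0.003, 1.76]
force: [-0.4, 6.4, 0.1]
grip_width: 93.0
finger_force: 3.3
```

>>> arm_command(motion="0.01 0 0 0 0 0;0.03 0 0 0 0 0;0.05 0 -0.01 0 0 0;0.05 0 -0.05 0 0 0;0.05 0 -0.1 0 0 0")

```text
clock: 5.88
eef_pos: [498.8, 429.7, 110.0]
orientation: [-3.138, 0.001, 1.761]
force: [0.2, 0.2, 0.2]
grip_width: 93.2
finger_force: 0.0
```

>>> arm_command(motion="0.1 0 -0.1 0 0 0;0.1 0 -0.1 0 0 0;0.1 0 0 0 0 0;0 0 0 0 0 0;0 0 0 0 0 0")

```text
clock: 6.5
eef_pos: [473.8, 564.1, 198.6]
orientation: [-3.141, 0.001, 1.761]
force: [-0.3, -0.5, -0.5]
grip_width: 92.8
finger_force: 0.0
```

Run:
```python
from h import *
c=cam("side");P=pts(c);cv2.imwrite("pics/push2.png",cv2.resize(c["color"][180:,60:300],None,fx=2.5,fy=2.5))
r=np.hypot(P[...,0]-536,P[...,1]-247)
m=((r<90)&(P[...,2]>49)&(P[...,2]<75)).astype(np.uint8);k,l,st,_=cv2.connectedComponentsWithStats(m)
a=[P[l==i].mean(0) for i in range(1,k) if st[i,4]>8];print(np.round(a),np.mean(a,0))
```

```text
[[559. 222.  56.]
 [583. 267.  57.]
 [507. 220.  57.]
 [556. 312.  57.]
 [479. 264.  57.]
 [503. 310.  57.]] [531.11563006 265.9567045   56.70333299]
```

View pics/push2.png

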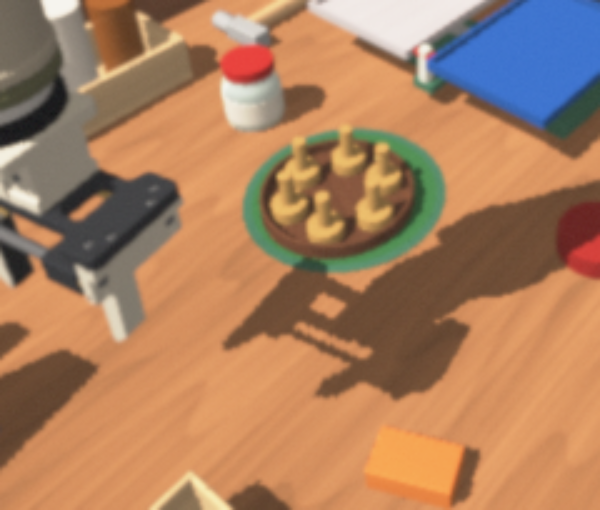

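Run:
```python
from h import *
c=cam("side");hsv=cv2.cvtColor(c["color"],cv2.COLOR_BGR2HSV).astype(int)
m=((hsv[...,0]>40)&(hsv[...,0]<90)&(hsv[...,1]>90)).astype(np.uint8)
m[:225]=0;m[:,:140]=0;m[:,250:]=0
cs=max(cv2.findContours(m,0,1)[0],key=cv2.contourArea)
hull=cv2.convexHull(cs)[:,0]; q=onplane(c,hull,1)[:,:2]
(x,y),r=cv2.minEnclosingCircle(q.astype(np.float32));print("mat",x,y,r,q.min(0),q.max(0))
```

```text
mat 528.1499633789062 246.3536376953125 101.42745208740234 [432.50621451 148.49991111] [596.01575804 335.9508385 ]
```

Run:
```python
from h import *
c=cam("side");C=np.load("side0.npz")["color"];hsv=cv2.cvtColor(C,cv2.COLOR_BGR2HSV).astype(int)
m=((hsv[...,0]>40)&(hsv[...,0]<90)&(hsv[...,1]>70)).astype(np.uint8)
k,l,st,ce=cv2.connectedComponentsWithStats(m);i=l[257,198];print(st[i])
cs=max(cv2.findContours((l==i).astype(np.uint8),0,1)[0],key=cv2.contourArea)
q=onplane(c,cv2.convexHull(cs)[:,0],1)[:,:2]
(x,y),r=cv2.minEnclosingCircle(q.astype(np.float32));print("mat",x,y,r,q.min(0),q.max(0))
```

```text
[ 158  233   79   55 3010]
mat 534.5675659179688 251.4565887451172 105.68643951416016 [429.39099314 146.34465132] [639.77347717 334.56006211]
```

The tray is wholly on the mat: mat centre about (535,252), tray about (531,266), roughly 13 mm of margin, and all six weights in it. Next, the heels.

>>> arm_command(motion="0 0 -0.02 0 0 0.675;0 0 -0.04 0 0 0.675;-0.08 0.009 -0.04 0 0 0;-0.115 0.009 0 0 0 0;-0.115 0.009 0 0 0 0")

```text
clock: 7.28
eef_pos: [488.8, 406.0, 249.2]
orientation: [3.141, 0.0, 1.57]
force: [0.3, -0.5, -0.2]
grip_width: 93.0
finger_force: 0.0
```

>>> arm_command(motion="-0.115 0.009 0 0 0 0;-0.115 0.009 0 0 0 0;-0.115 0.009 0 0 0 0;-0.115 0.009 0 0 0 0;-0.115 0.009 0 0 0 0")

```text
clock: 7.9
eef_pos: [510.7, 118.4, 249.3]
orientation: [3.141, 0.0, 1.569]
force: [0.3, 0.3, 0.0]
grip_width: 93.2
finger_force: 0.0
```

>>> arm_command(motion="-0.115 0.009 0 0 0 0;-0.115 0.009 0 0 0 0;-0.115 0.009 0 0 0 0;-0.115 0.009 0 0 0 0;-0.115 0.009 0 0 0 0")

```text
clock: 8.52
eef_pos: [532.7, -169.0, 249.3]
orientation: [3.141, 0.0, 1.569]
force: [1.0, 0.6, -0.7]
grip_width: 93.2
finger_force: 0.0
```

>>> arm_command(motion="-0.11 0.009 0 0 0 0;-0.11 0.009 0 0 0 0;0 0 0 0 0 0;0 0 0 0 0 0;0 0 0 0 0 0")

```text
clock: 9.15
eef_pos: [542.3, -274.8, 249.1]
orientation: [-3.141, -0.001, 1.572]
force: [-0.3, -0.3, 0.0]
grip_width: 93.1
finger_force: 0.0
```

Run:
```python
from h import *
c=cam("wrist");P=pts(c);np.savez("w1.npz",P=P,color=c["color"]);cv2.imwrite("pics/w1.png",c["color"]);print(c["extrinsics"])
x,y,z=P[...,0],P[...,1],P[...,2]
m=((z>28)&(z<80)&(y<-200)).astype(np.uint8);k,l,st,_=cv2.connectedComponentsWithStats(m)
for i in range(1,k):
    if st[i,4]>150:
        q=P[l==i];r=cv2.minAreaRect(q[:,:2].astype(np.float32));print(st[i],c["color"][l==i].mean(0).round(),np.round(r[0]),np.round(r[1]),round(r[2]),q[:,2].max().round())
```

```text
[[ 9.99996275e-01  2.43695054e-03  1.22917439e-03  5.42052417e+02]
 [ 2.68065218e-03 -9.61635367e-01 -2.74317765e-01 -1.98546409e+02]
 [ 5.13518740e-04  2.74320038e-01 -9.61638317e-01  3.93545425e+02]
 [ 0.00000000e+00  0.00000000e+00  0.00000000e+00  1.00000000e+00]]
[ 363  127   45   43 1487] [ 59. 160. 209.] [ 701. -239.] [50. 51.] 7 65.0
[ 389  135  123  119 5498] [ 9.  9. 12.] [ 817. -313.] [191.  65.] 48 80.0
[ 286  155   48   38 1605] [25. 43. 79.] [ 615. -275.] [46. 58.] 87 49.0
[ 158  159   51   44 1652] [25. 42. 78.] [ 447. -284.] [46. 59.] 74 49.0
[ 212  162   49   42 1542] [25. 43. 79.] [ 519. -288.] [58. 46.] 11 48.0
[308 218  28  49 453] [113. 119.  39.] [ 639. -374.] [35. 68.] 3 48.0
[102 226  44  38 983] [124.  50. 102.] [ 355. -382.] [48. 46.] 67 49.0
[ 195  253   84   25 1564] [ 96. 136. 174.] [ 516. -416.] [ 41. 125.] 89 63.0
[315 308  37  20 520] [133. 140.  49.] [ 663. -489.] [46. 41.] 24 48.0
[202 351  27  10 236] [43. 63. 81.] [ 480. -578.] [ 4. 42.] 84 47.0
```

View pics/w1.png

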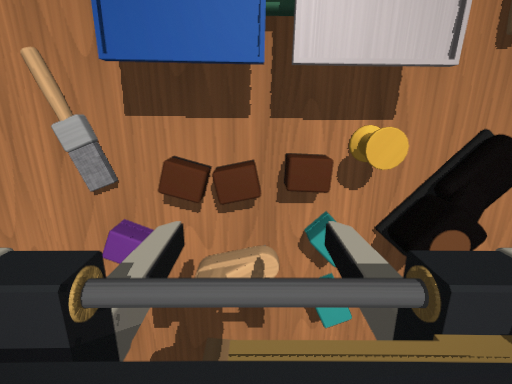

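The wrist view shows three brown heels, at px (186,179), (237,182) and (308,173). The purple block at (130,240) and the turquoise ones at (325,240) and (330,300) are look-alikes. The last is at (238,262). I'll turn 93° for the jaws and take the right-hand heel first, at (615,-275).

>>> arm_command(motion="0 0 0.02 0 0 1;0 0 0.02 0 0 1;0 0 0.02 0 0 1;0 0 0.02 0 0 1;0 0 0.02 0 0 1")

```text
clock: 9.82
eef_pos: [542.7, -274.9, 198.9]
orientation: [3.141, -0.0, 0.87]
force: [1.0, 0.0, 0.2]
grip_width: 93.0
finger_force: 0.0
```

>>> arm_command(motion="0 0 0.02 0 0 1;0 0 0.02 0 0 1;0 0 0.02 0 0 1;0 0 0.02 0 0 1;0 0 0.02 0 0 1")

```text
clock: 10.45
eef_pos: [542.8, -274.9, 148.9]
orientation: [-3.141, -0.0, 0.172]
force: [1.0, -0.5, -0.4]
grip_width: 92.8
finger_force: 0.0
```

>>> arm_command(motion="0 0 0 0 0 0.8;0 0 0 0 0 0.8;0.073 -0.004 0 0 0 0;0.073 -0.004 0 0 0 0;0 0 0 0 0 0")

```text
clock: 11.08
eef_pos: [618.4, -273.4, 148.7]
orientation: [-3.141, -0.001, -0.044]
force: [-1.2, -0.3, -0.1]
grip_width: 92.8
finger_force: 0.0
```

```bash
cat >> h.py <<'E'
def blobs(c,zlo=28,zhi=80,amin=150,box=(300,760,-520,-190)):
    P=pts(c);x,y,z=P[...,0],P[...,1],P[...,2]
    m=((z>zlo)&(z<zhi)&(x>box[0])&(x<box[1])&(y>box[2])&(y<box[3])).astype(np.uint8);k,l,st,_=cv2.connectedComponentsWithStats(m)
    for i in range(1,k):
        if st[i,4]>amin:
            q=P[l==i];r=cv2.minAreaRect(q[:,:2].astype(np.float32));print(st[i],c["color"][l==i].mean(0).round(),np.round(r[0]),np.round(r[1]),round(r[2]),q[:,2].max().round())
E
python3 - <<'E'
from h import *
blobs(cam("wrist"));s=get_state();print(s["eef_pos"],s["orientation"],s["joint_positions"])
E
```

```text
[ 318    6   96   54 1545] [6. 7. 8.] [ 748. -361.] [55. 23.] 90 80.0
[ 175   73   65   66 3347] [ 65. 173. 221.] [ 702. -239.] [52. 50.] 88 65.0
[ 436  106   76   72 3893] [129. 136.  45.] [ 660. -480.] [46. 58.] 25 49.0
[ 322  115   82   76 3460] [139. 146.  48.] [ 655. -375.] [46. 58.] 44 49.0
[ 233  168   49   61 2869] [24. 40. 74.] [ 615. -276.] [46. 57.] 87 48.0
[ 373  223   50   55 1489] [ 56.  79. 101.] [ 558. -421.] [46. 43.] 44 45.0
[247 252  47  26 970] [22. 37. 69.] [ 542. -287.] [49. 22.] 85 48.0
[ 249  307   49   33 1273] [21. 36. 66.] [ 465. -290.] [48. 63.] 78 48.0
[ 616.3484996  -274.15114773  148.66755542] [-3.14127416e+00  1.12129851e-04 -4.59347634e-02] [ 0.03208876  0.68928674  0.48760767  1.81894731 -0.45458895  0.74661115
 -0.85169589]
```

>>> arm_command(motion="-0.003 0.003 0.08 0 0 0;0 0 0.08 0 0 0;0 0 0.05 0 0 0;0 0 0.023 0 0 0;0 0 0 0 0 0")

```text
clock: 11.75
eef_pos: [613.2, -277.1, 32.4]
orientation: [-3.141, 0.001, -0.049]
force: [0.0, 0.3, -0.0]
grip_width: 92.9
finger_force: 0.0
```

>>> arm_command(motion="0 0 0 0 0 0;0 0 0 0 0 0;0 0 0 0 0 0;0 0 0 0 0 0;0 0 0 0 0 0", claw=-1, newtons=15)

```text
clock: 12.38
eef_pos: [614.0, -277.1, 32.6]
orientation: [-3.141, -0.0, -0.049]
force: [0.3, 1.4, 0.6]
grip_width: 47.4
finger_force: 0.8
```

>>> arm_command(motion="0 0 -0.02 0 0 0;0 0 -0.05 0 0 0;0 0 -0.1 0 0 0;0 0 -0.08 0 0 0;0 0 0 0 0 0")

```text
clock: 13.0
eef_pos: [615.2, -278.3, 161.2]
orientation: [3.14, -0.005, -0.049]
force: [0.9, -0.3, -1.4]
grip_width: 45.8
finger_force: 15.0
```

>>> arm_command(motion="-0.05 -0.098 0 0 0 0;-0.05 -0.098 0 0 0 0;-0.05 -0.098 0 0 0 0;-0.05 -0.098 0 0 0 0;-0.05 -0.098 0 0 0 0")

```text
clock: 13.62
eef_pos: [499.5, -24.9, 156.8]
orientation: [3.141, 0.001, -0.049]
force: [1.5, 0.6, -1.5]
grip_width: 45.9
finger_force: 15.0
```

>>> arm_command(motion="0 0 0 0 0 -0.35;0 0 0.05 0 0 0;0 0 0.03 0 0 0;0 0 0.02 0 0 0;0 0 0.01 0 0 0")

```text
clock: 14.25
eef_pos: [500.8, -27.2, 101.9]
orientation: [3.141, 0.001, -0.001]
force: [-1.1, -0.9, -1.4]
grip_width: 45.6
finger_force: 15.0
```

>>> arm_command(motion="0 0 0.01 0 0 0;0 0 0.01 0 0 0;0 0 0 0 0 0;0 0 0 0 0 0;0 0 0 0 0 0")

```text
clock: 14.88
eef_pos: [501.2, -26.4, 92.7]
orientation: [3.142, -0.0, 0.0]
force: [-0.7, -1.6, 0.6]
grip_width: 46.0
finger_force: 15.0
```

>>> arm_command(motion="0 0 0 0 0 0;0 0 0 0 0 0;0 0 0 0 0 0;0 0 -0.03 0 0 0;0 0 -0.08 0 0 0", claw=0.35)

```text
clock: 15.5
eef_pos: [500.2, -26.6, 147.8]
orientation: [3.141, 0.003, -0.0]
force: [0.2, -0.1, 0.3]
grip_width: 62.7
finger_force: 0.0
```

>>> arm_command(motion="0 0 -0.1 0 0 0;0 0.1 0 0 0 0;0 0.1 0 0 0 0;0 0.1 0 0 0 0;0 0.1 0 0 0 0", claw=1)

```text
clock: 16.12
eef_pos: [500.9, -227.9, 198.7]
orientation: [3.141, -0.001, 0.0]
force: [0.9, 0.7, -0.5]
grip_width: 93.0
finger_force: 0.0
```

Run:
```python
from h import *
c=cam("scene");P=pts(c)
m=(abs(P[...,0]-430)<30)&(P[...,1]<50)&(P[...,1]>-110);print("pan z",np.median(P[m][:,2]))
blobs(c,zlo=85,zhi=130,amin=20,box=(380,560,-150,90))
w=cam("wrist");blobs(w);cv2.imwrite("pics/s2.png",cv2.resize(c["color"],(800,600)))
```

```text
pan z 59.89393921860756
[217 172  25  19 322] [35. 49. 87.] [504. -28.] [58. 47.] 1 108.0
[ 354    0   80   71 3334] [128. 135.  45.] [ 654. -375.] [47. 59.] 43 49.0
[ 461    0   51   61 2357] [117. 123.  40.] [ 654. -469.] [47. 35.] 24 49.0
[ 395  111   63  113 5240] [ 94. 133. 170.] [ 517. -429.] [125.  51.] 12 69.0
[ 276  137   49   58 2178] [26. 44. 80.] [ 519. -289.] [58. 46.] 12 49.0
[ 271  197   51   55 1939] [20. 34. 62.] [ 448. -286.] [46. 57.] 75 49.0
```

View pics/s2.png

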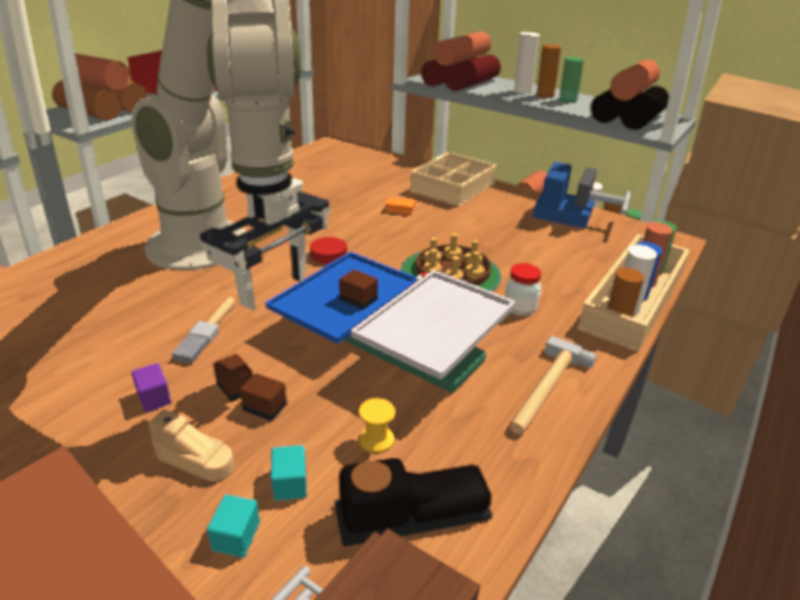

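Heel 1 is on the blue pan, which has sunk to 60 mm. Heel 2 is at (519,-289) with yaw 12°.

>>> arm_command(motion="0.018 0.061 0.05 0 0 -0.75;0.018 0.061 0.06 0 0 -0.75;0 0 0.08 0 0 0;0 0 0.05 0 0 0;0 0 0 0 0 0")

```text
clock: 16.85
eef_pos: [521.3, -285.5, 76.7]
orientation: [-3.14, 0.003, 0.21]
force: [0.7, 0.2, 0.5]
grip_width: 92.8
finger_force: 0.0
```

>>> arm_command(motion="-0.005 0.006 0.045 0 0 0;0 0 0.03 0 0 0;0 0 0.014 0 0 0;0 0 0 0 0 0;0 0 0 0 0 0")

```text
clock: 17.48
eef_pos: [520.6, -289.9, 33.6]
orientation: [3.141, -0.001, 0.21]
force: [0.8, -0.1, -0.2]
grip_width: 92.5
finger_force: 0.0
```

>>> arm_command(motion="0 0 0 0 0 0;0 0 0 0 0 0;0 0 0 0 0 0;0 0 0 0 0 0;0 0 0 0 0 0", claw=-1)

```text
clock: 18.1
eef_pos: [520.3, -289.8, 33.0]
orientation: [-3.142, 0.0, 0.21]
force: [-0.9, 1.4, 0.2]
grip_width: 47.5
finger_force: 0.6
```

>>> arm_command(motion="0 0 0 0 0 0;0 0 -0.03 0 0 0;0 0 -0.08 0 0 0;0 0 -0.1 0 0 0;0 0 -0.05 0 0 1")

```text
clock: 18.73
eef_pos: [520.7, -290.4, 166.4]
orientation: [3.141, -0.003, 0.067]
force: [-0.2, -0.5, -2.0]
grip_width: 46.1
finger_force: 15.0
```

>>> arm_command(motion="0 0 0 0 0 0.5;0 0 0 0 0 0;0 0 0 0 0 0;0 0 0 0 0 0;0 0 0 0 0 0")

```text
clock: 19.35
eef_pos: [520.1, -289.9, 162.8]
orientation: [-3.141, 0.0, 0.0]
force: [-0.1, -0.5, -2.3]
grip_width: 46.0
finger_force: 15.0
```

>>> arm_command(motion="-0.036 -0.105 0 0 0 0;-0.036 -0.105 0 0 0 0;-0.036 -0.105 0 0 0 0;-0.036 -0.105 0 0 0 0;-0.034 -0.105 0 0 0 0")

```text
clock: 19.98
eef_pos: [430.8, -26.0, 163.1]
orientation: [-3.142, -0.0, -0.0]
force: [1.5, 0.8, -2.0]
grip_width: 46.1
finger_force: 15.0
```

>>> arm_command(motion="0 0 0 0 0 0;0 0 0.06 0 0 0;0 0 0.04 0 0 0;0 0 0.03 0 0 0;0 0 0.01 0 0 0")

```text
clock: 20.6
eef_pos: [431.6, -28.5, 92.4]
orientation: [3.141, 0.0, -0.002]
force: [-0.1, -0.0, -1.8]
grip_width: 46.2
finger_force: 15.0
```

>>> arm_command(motion="0 0 0.008 0 0 0;0 0 0.006 0 0 0;0 0 0 0 0 0;0 0 0 0 0 0;0 0 0 0 0 0")

```text
clock: 21.22
eef_pos: [431.5, -27.2, 86.2]
orientation: [3.142, -0.001, 0.0]
force: [1.4, -0.4, -0.7]
grip_width: 45.9
finger_force: 15.0
```

Release, then go back for the third heel at (448,-286), yaw -15°.

>>> arm_command(motion="0 0 0.003 0 0 0;0 0 0 0 0 0;0 0 0 0 0 0;0 0 -0.03 0 0 0;0 0 -0.08 0 0 0", claw=0.35)

```text
clock: 21.85
eef_pos: [430.5, -27.5, 139.2]
orientation: [3.141, 0.003, -0.001]
force: [0.5, 0.4, 0.0]
grip_width: 62.6
finger_force: 0.0
```

>>> arm_command(motion="0 0 -0.1 0 0 0;0.004 0.1 0 0 0 0;0.01 0.1 0 0 0 0;0.01 0.1 0 0 0 0;0.01 0.1 0 0 0 0", claw=1)

```text
clock: 22.48
eef_pos: [448.4, -228.6, 189.6]
orientation: [-3.141, -0.0, 0.001]
force: [0.2, 0.1, 0.6]
grip_width: 92.9
finger_force: 0.0
```

>>> arm_command(motion="0 0.06 0 0 0 0;0 0.055 0 0 0 0;0 0 0 0 0 0.9;0 0 0 0 0 0.9;0 0 0 0 0 0")

```text
clock: 23.1
eef_pos: [448.1, -284.7, 189.3]
orientation: [3.141, 0.001, -0.251]
force: [-0.4, 0.5, 0.7]
grip_width: 92.9
finger_force: 0.0
```

Run:
```python
from h import *
c=cam("scene");P=pts(c)
m=(abs(P[...,0]-467)<60)&(P[...,1]<70)&(P[...,1]>20);print("pan z",np.median(P[m][:,2]))
blobs(c,zlo=80,zhi=130,amin=20,box=(380,560,-150,90))
blobs(cam("wrist"))
```

```text
pan z 52.9583215379613
[198 167  44  26 573] [31. 49. 89.] [468. -28.] [131.  51.] 0 103.0
[ 335   24   90  123 6575] [102. 145. 186.] [ 517. -429.] [126.  50.] 12 69.0
[ 235  158   43   54 2175] [25. 43. 78.] [ 447. -286.] [46. 58.] 74 48.0
[ 336  207   46   41 1020] [87. 34. 70.] [ 370. -388.] [45. 39.] 67 48.0
```

>>> arm_command(motion="-0.002 0.002 0.1 0 0 0.15;0 0 0.1 0 0 0;0 0 0.07 0 0 0;0 0 0.03 0 0 0;0 0 0.013 0 0 0")

```text
clock: 23.82
eef_pos: [447.1, -285.7, 32.9]
orientation: [-3.141, 0.0, -0.272]
force: [0.6, 0.6, 0.1]
grip_width: 92.9
finger_force: 0.0
```

>>> arm_command(motion="0 0 0 0 0 0;0 0 0 0 0 0;0 0 0 0 0 0;0 0 0 0 0 0;0 0 0 0 0 0", claw=-1)

```text
clock: 24.45
eef_pos: [447.2, -285.5, 33.2]
orientation: [3.142, -0.0, -0.272]
force: [-0.1, -0.0, -0.6]
grip_width: 47.6
finger_force: 0.0
```

>>> arm_command(motion="0 0 0 0 0 0;0 0 -0.03 0 0 0;0 0 -0.08 0 0 0;0 0 -0.1 0 0 0;0 0 -0.05 0 0 -1")

```text
clock: 25.08
eef_pos: [447.2, -285.7, 164.8]
orientation: [3.141, -0.001, -0.13]
force: [0.1, 0.1, -2.3]
grip_width: 45.8
finger_force: 15.0
```

>>> arm_command(motion="0 0 0 0 0 -0.95;0 0 0 0 0 0;0 0 0 0 0 0;0 0 0 0 0 0;0 0 0 0 0 0")

```text
clock: 25.7
eef_pos: [446.9, -285.5, 162.7]
orientation: [-3.142, 0.001, -0.001]
force: [1.0, -1.0, -2.2]
grip_width: 46.0
finger_force: 15.0
```

>>> arm_command(motion="0.01 -0.092 0 0 0 0;0.01 -0.092 0 0 0 0;0.01 -0.092 0 0 0 0;0.01 -0.093 0 0 0 0;0 0 0 0 0 0")

```text
clock: 26.32
eef_pos: [467.4, -97.3, 162.6]
orientation: [-3.14, 0.001, 0.006]
force: [0.2, -0.4, -1.8]
grip_width: 46.0
finger_force: 15.0
```

>>> arm_command(motion="0 0 0.06 0 0 0;0 0 0.05 0 0 0;0 0 0.03 0 0 0;0 0 0.01 0 0 0;0 0 0 0 0 0")

```text
clock: 26.95
eef_pos: [467.0, -101.7, 88.0]
orientation: [3.141, 0.0, -0.001]
force: [-0.5, 0.1, -1.7]
grip_width: 46.0
finger_force: 15.0
```

>>> arm_command(motion="0 0 0.002 0 0 0;0 0 0 0 0 0;0 0 0 0 0 0;0 0 0 0 0 0;0 0 0 0 0 0")

```text
clock: 27.58
eef_pos: [467.1, -101.0, 87.1]
orientation: [3.142, -0.0, 0.0]
force: [0.3, -0.0, -1.3]
grip_width: 46.0
finger_force: 15.0
```

>>> arm_command(motion="0 0 0.002 0 0 0;0 0 0 0 0 0;0 0 0 0 0 0;0 0 -0.03 0 0 0;0 0 -0.08 0 0 0", claw=0.16)

```text
clock: 28.2
eef_pos: [466.3, -101.1, 140.6]
orientation: [-3.142, 0.003, -0.0]
force: [0.2, -0.2, -0.8]
grip_width: 54.0
finger_force: 0.0
```

>>> arm_command(motion="0 0 -0.11 0 0 0;0.014 0.1 0 0 0 0;0.014 0.11 0 0 0 0;0.014 0.11 0 0 0 0;0.014 0.11 0 0 0 0", claw=1)

```text
clock: 28.82
eef_pos: [495.3, -317.5, 196.1]
orientation: [-3.141, -0.0, 0.001]
force: [1.4, 1.4, -0.4]
grip_width: 92.3
finger_force: 0.0
```

>>> arm_command(motion="0.014 0.11 0 0 0 0;0.014 0.11 0 0 0 0;0 0 0 0 0 -0.75;0 0 0 0 0 -0.75;0 0 0 0 0 0")

```text
clock: 29.45
eef_pos: [508.8, -426.1, 195.9]
orientation: [-3.141, -0.0, 0.208]
force: [0.2, 0.5, -1.2]
grip_width: 93.1
finger_force: 0.0
```

Run:
```python
from h import *
c=cam("scene");P=pts(c)
m=(abs(P[...,0]-467)<60)&(P[...,1]<70)&(P[...,1]>20);print("pan z",np.median(P[m][:,2]))
blobs(c,zlo=80,zhi=130,amin=20,box=(380,560,-150,90))
w=cam("wrist");blobs(w);cv2.imwrite("pics/w3.png",w["color"])
```

```text
pan z 52.86263242893676
[198 167  44  26 579] [30. 48. 87.] [468. -27.] [132.  51.] 1 102.0
[189 182  27  19 325] [31. 48. 86.] [ 469. -101.] [50. 60.] 88 102.0
[ 197    0   74   71 3303] [115. 121.  42.] [ 654. -376.] [47. 59.] 44 49.0
[ 306   18   67   65 3255] [114. 121.  40.] [ 660. -481.] [47. 58.] 24 49.0
[ 237  119   44  115 4459] [ 88. 126. 162.] [ 520. -429.] [120.  50.] 13 69.0
[183 259  43  19 477] [76. 29. 61.] [ 385. -386.] [24. 55.] 13 48.0
```

View pics/w3.png

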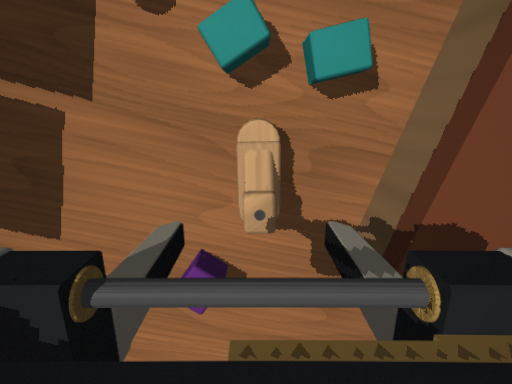

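Run:
```python
from h import *
w=cam("wrist");P=pts(w)
for y0 in range(-500,-620,-15):
    m=(P[...,1]<y0)&(P[...,1]>y0-15)&(P[...,0]>420)&(P[...,0]<640);print(y0,m.sum(),np.percentile(P[m][:,2],[5,50,95]).round() if m.sum() else "")
m=((P[...,2]>28)&(P[...,2]<80)&(abs(P[...,0]-517)<85)&(abs(P[...,1]+429)<50));q=P[m];d=np.array([np.cos(.21),np.sin(.21)]);t=(q[:,:2]-[517,-429])@d
print(t.min(),t.max()); n=(q[:,:2]-[517,-429])@[-d[1],d[0]];print(n.min(),n.max())
```

```text
-500 2043 [-1.  0.  2.]
-515 2041 [-1.  0.  1.]
-530 1847 [-1.  0.  1.]
-545 1659 [-1.  0.  2.]
-560 1988 [ -1.   1. 100.]
-575 10468 [  0.  69. 107.]
-590 4664 [ 14. 107. 108.]
-605 2535 [106. 107. 108.]
-57.06011607294557 62.25941589129052
-26.23462717562209 24.174395772387
```

The last lies aligned with the tool, toe forward (px (258,130) toe, (258,215) ankle). The box to the right starts at y<-570 and is clear of the gripper. Descending.

>>> arm_command(motion="0.018 0.011 0.1 0 0 0;0 0 0.1 0 0 0;0 0 0.08 0 0 0;0 0 0.045 0 0 0;0 0 0.015 0 0 0")

```text
clock: 30.22
eef_pos: [518.8, -429.3, 25.1]
orientation: [-3.141, 0.001, 0.209]
force: [-0.5, -0.1, 0.9]
grip_width: 93.1
finger_force: 0.0
```

>>> arm_command(motion="0 0 0 0 0 0;0 0 0 0 0 0;0 0 0 0 0 0;0 0 0 0 0 0;0 0 0 0 0 0", claw=-1, newtons=25)

```text
clock: 30.85
eef_pos: [519.2, -429.5, 26.4]
orientation: [3.141, -0.0, 0.21]
force: [-1.5, 1.2, 3.0]
grip_width: 49.6
finger_force: 25.0
```

>>> arm_command(motion="0 0 0 0 0 0;0 0 -0.03 0 0 0;0 0 -0.08 0 0 0;0 0 -0.1 0 0 0;0 0 -0.08 0 0 1")

```text
clock: 31.48
eef_pos: [518.7, -429.8, 173.5]
orientation: [3.141, -0.001, 0.066]
force: [0.4, -0.5, -4.1]
grip_width: 49.9
finger_force: 25.0
```

>>> arm_command(motion="0 0 0 0 0 0.5;0 0 0 0 0 0;0 0 0 0 0 0;0 0 0 0 0 0;0 0 0 0 0 0")

```text
clock: 32.1
eef_pos: [518.8, -429.6, 170.7]
orientation: [-3.141, 0.001, 0.0]
force: [-0.8, -1.1, -3.7]
grip_width: 50.1
finger_force: 25.0
```

The tips sit too low to clear the pan rim, so I'll set the last down and regrip 6 mm higher.

>>> arm_command(motion="0 0 0.11 0 0 0;0 0 0.1 0 0 0;0 0 0.06 0 0 0;0 0 0.018 0 0 0;0 0 0 0 0 0")

```text
clock: 32.72
eef_pos: [519.0, -429.9, 27.4]
orientation: [3.142, -0.0, -0.0]
force: [-0.3, 0.3, -3.7]
grip_width: 49.6
finger_force: 25.0
```

>>> arm_command(motion="0 0 0.001 0 0 0;0 0 0 0 0 0;0 0 0 0 0 0;0 0 -0.008 0 0 0;0 0 -0.006 0 0 0", claw=0.25)

```text
clock: 33.35
eef_pos: [519.2, -429.6, 34.0]
orientation: [3.141, -0.0, 0.0]
force: [-0.8, -0.5, -0.6]
grip_width: 58.2
finger_force: 0.0
```

>>> arm_command(motion="0 0 0 0 0 0;0 0 0 0 0 0;0 0 0 0 0 0;0 0 0 0 0 0;0 0 0 0 0 0", claw=-1)

```text
clock: 33.98
eef_pos: [519.2, -429.8, 33.8]
orientation: [3.141, -0.0, 0.0]
force: [-1.1, 0.7, 6.3]
grip_width: 49.6
finger_force: 25.0
```

>>> arm_command(motion="0 0 -0.02 0 0 0;0 0 -0.06 0 0 0;0 0 -0.1 0 0 0;0 0 -0.1 0 0 0;0 0 0 0 0 0")

```text
clock: 34.6
eef_pos: [520.0, -430.8, 177.3]
orientation: [3.138, -0.005, -0.0]
force: [1.0, -0.8, -4.6]
grip_width: 49.8
finger_force: 25.0
```

>>> arm_command(motion="-0.012 -0.1 0 0 0 0;-0.012 -0.107 0 0 0 0;-0.012 -0.107 0 0 0 0;-0.012 -0.107 0 0 0 0;-0.012 -0.107 0 0 0 0")

```text
clock: 35.22
eef_pos: [487.8, -163.3, 172.4]
orientation: [-3.141, 0.002, 0.0]
force: [2.1, -0.3, -3.7]
grip_width: 49.9
finger_force: 25.0
```

>>> arm_command(motion="-0.012 -0.107 0 0 0 0;-0.012 -0.107 0 0 0 0;-0.012 -0.107 0 0 0 0;-0.01 -0.107 0 0 0 0;0 0 0 0 0 0")

```text
clock: 35.85
eef_pos: [464.4, 53.1, 172.2]
orientation: [-3.141, 0.003, 0.008]
force: [0.3, -1.0, -4.3]
grip_width: 50.0
finger_force: 25.0
```

Run:
```python
from h import *
w=cam("side");P=pts(w);C=cv2.cvtColor(w["color"],cv2.COLOR_BGR2HSV).astype(int)
m=(C[...,0]>100)&(C[...,0]<120)&(C[...,1]>170)&(P[...,2]>40)&(P[...,2]<70)&(P[...,0]>350)&(P[...,0]<600)&(P[...,1]<130)&(P[...,1]>-200);q=P[m];print(np.percentile(q,[.5,99.5],axis=0).round())
s=get_state();print(s["eef_pos"])
cv2.imwrite("pics/s4.png",cv2.resize(w["color"][100:300,150:400],None,fx=3,fy=3))
```

```text
[[ 383. -141.   49.]
 [ 549.   97.   62.]]
[464.95146992  50.6184128  172.55201916]
```

View pics/s4.png

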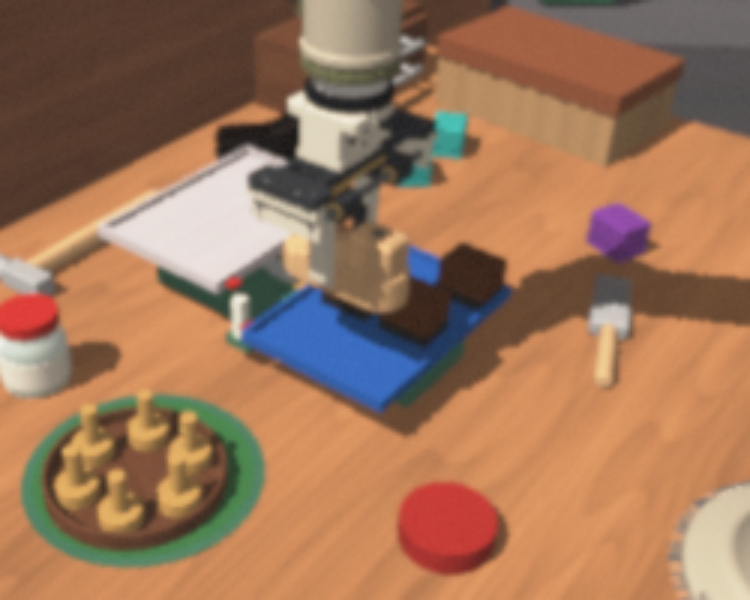

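>>> arm_command(motion="0 0 0.06 0 0 0;0 0 0.06 0 0 0;0 0 0.03 0 0 0;0 0 0.015 0 0 0;0 0 0.005 0 0 0")

```text
clock: 36.52
eef_pos: [466.0, 47.5, 88.2]
orientation: [3.141, 0.001, -0.002]
force: [-0.2, 0.2, -4.0]
grip_width: 50.0
finger_force: 25.0
```

>>> arm_command(motion="0 0 0.002 0 0 0;0 0 0 0 0 0;0 0 0 0 0 0;0 0 0 0 0 0;0 0 0 0 0 0")

```text
clock: 37.15
eef_pos: [466.1, 48.6, 87.6]
orientation: [-3.142, -0.0, 0.0]
force: [0.1, 0.4, -4.2]
grip_width: 49.9
finger_force: 25.0
```

>>> arm_command(motion="0 -0.004 0.002 0 0 0;0 0 0.001 0 0 0;0 0 0 0 0 0;0 0 0 0 0 0;0 0 0 0 0 0")

```text
clock: 37.78
eef_pos: [466.1, 50.1, 86.7]
orientation: [-3.141, -0.001, -0.0]
force: [-2.9, -1.7, 12.5]
grip_width: 49.8
finger_force: 25.0
```

>>> arm_command(motion="0 0 -0.001 0 0 0;0 0 0 0 0 0;0 0 0 0 0 0;0 0 -0.02 0 0 0;0 0 -0.06 0 0 0", claw=0.22, newtons=15)

```text
clock: 38.4
eef_pos: [465.4, 50.1, 126.6]
orientation: [3.141, 0.002, -0.001]
force: [0.3, 0.9, 1.2]
grip_width: 56.8
finger_force: 0.0
```

>>> arm_command(motion="0 0 -0.1 0 0 0;0 0 -0.1 0 0 0;0.01 -0.1 -0.02 0 0 0;0.01 -0.1 0 0 0 0;0.01 -0.1 0 0 0 0")

```text
clock: 39.02
eef_pos: [480.9, 202.1, 237.6]
orientation: [-3.141, -0.001, -0.0]
force: [0.5, -0.1, 0.3]
grip_width: 56.7
finger_force: 0.0
```

>>> arm_command(motion="-0.03 -0.1 0 0 0 0;-0.03 -0.032 0 0 0 0;0 0 0 0 0 0;0 0 0 0 0 0;0 0 0 0 0 0", claw=-0.2)

```text
clock: 39.65
eef_pos: [451.7, 265.4, 236.9]
orientation: [-3.141, -0.001, -0.002]
force: [0.6, 0.6, -0.2]
grip_width: 37.2
finger_force: 0.0
```

```bash
cat >> h.py <<'E'
def knobs(c,ctr=(531,266),r=90,zlo=45,zhi=70,amin=30):
    P=pts(c);m=((np.hypot(P[...,0]-ctr[0],P[...,1]-ctr[1])<r)&(P[...,2]>zlo)&(P[...,2]<zhi)).astype(np.uint8)
    k,l,st,_=cv2.connectedComponentsWithStats(m)
    for i in range(1,k):
        if st[i,4]>amin:
            q=P[l==i];q=q[q[:,2]>q[:,2].max()-6];print("knob",((np.percentile(q,2,axis=0)+np.percentile(q,98,axis=0))/2).round(1),st[i,:5])
E
python3 - <<'E'
from h import *
c=cam("scene");P=pts(c)
blobs(c,zlo=68,zhi=130,amin=20,box=(380,560,-150,100))
for nm,x0,x1,y0,y1 in(("blue",400,540,-75,-54),("alu",620,720,-100,50)):
    m=(P[...,0]>x0)&(P[...,0]<x1)&(P[...,1]>y0)&(P[...,1]<y1);print(nm,np.median(P[m][:,2]))
w=cam("wrist");knobs(w);cv2.imwrite("pics/w5.png",w["color"]);print(get_state()["eef_pos"])
E
```

```text
[ 198  153   56   43 1347] [ 56.  87. 124.] [468.  11.] [130. 129.] 1 121.0
[172 178  26  22 409] [27. 46. 84.] [ 418. -116.] [47. 61.] 87 101.0
blue 52.815735033581916
alu 96.27324901685313
knob [586.1 264.3  59.6] [248  49  14  18 189]
knob [562.3 218.9  60.3] [289  74  15  16 176]
knob [559.3 308.1  60.1] [208  77  15  15 172]
knob [510.8 217.1  60.1] [289 123  14  13 150]
knob [507.6 306.4  60. ] [212 125  14  14 146]
knob [483.2 261.1  59.9] [252 146  13  14 140]
[451.58493316 265.55169514 236.71853078]
```

View pics/w5.png

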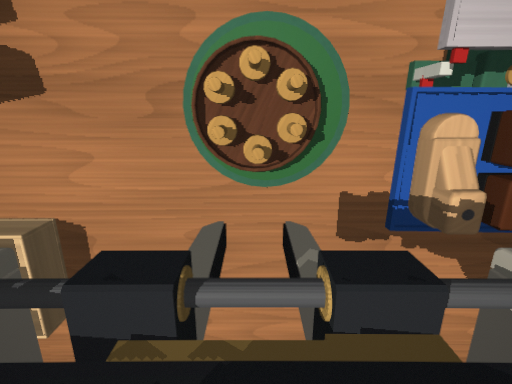

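All knobs are clear, at px (254,60), (292,83), (219,86), (293,127), (222,130) and (258,150), and the tray is inside the mat. Heel 3 has moved to (418,-116), so I'll check that it lies flat in the pan.

Run:
```python
from h import *
c=cam("scene");P=pts(c)
m=(P[...,0]>380)&(P[...,0]<460)&(P[...,1]>-150)&(P[...,1]<-85)&(P[...,2]>90);q=P[m]
A=np.c_[q[:,:2]-q[:,:2].mean(0),np.ones(len(q))];k=np.linalg.lstsq(A,q[:,2],rcond=None)[0];print("slopes,z",k,len(q),np.percentile(q,[1,99],axis=0).round())
hsv=cv2.cvtColor(c["color"],cv2.COLOR_BGR2HSV).astype(int)
m=(hsv[...,0]>100)&(hsv[...,0]<120)&(hsv[...,1]>170)&(P[...,2]>45)&(P[...,2]<70)&(P[...,0]<600);print(np.percentile(P[m],[.5,99.5],axis=0).round())
cv2.imwrite("pics/s5.png",cv2.resize(c["color"][140:240,150:350],None,fx=4,fy=4,interpolation=cv2.INTER_CUBIC))
```

```text
slopes,z [-3.92413465e-02  5.55305493e-02  9.75043977e+01] 245 [[ 388. -140.   90.]
 [ 447.  -94.  101.]]
[[ 391. -148.   50.]
 [ 553.   90.   63.]]
```

View pics/s5.png

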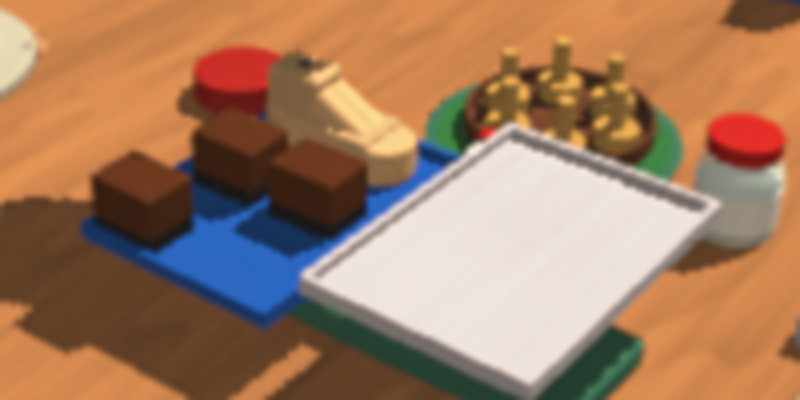

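The heel was nudged but lies flat inside the pan, so it can stay. Now the weights; the first is at (586,264).

>>> arm_command(motion="0.09 0 0.05 0 0 0;0.09 0.001 0.05 0 0 0;0.089 0.001 0.08 0 0 0;0 0 0.05 0 0 0;0 0 0 0 0 0", claw=-0.2)

```text
clock: 40.42
eef_pos: [584.9, 264.2, 119.5]
orientation: [3.139, 0.003, -0.001]
force: [0.2, 0.4, -0.2]
grip_width: 37.3
finger_force: 0.0
```

>>> arm_command(motion="0 0 0.08 0 0 0;0 0 0.05 0 0 0;0 0 0.018 0 0 0;0 0 0 0 0 0;0 0 0 0 0 0")

```text
clock: 41.05
eef_pos: [586.2, 265.7, 48.9]
orientation: [-3.141, -0.002, 0.0]
force: [0.1, 0.6, 0.6]
grip_width: 37.2
finger_force: 0.0
```

>>> arm_command(motion="0 0 0 0 0 0;0 0 0 0 0 0;0 0 0 0 0 0;0 0 0 0 0 0;0 0 -0.01 0 0 0", claw=-1)

```text
clock: 41.68
eef_pos: [585.2, 265.3, 52.2]
orientation: [3.141, 0.001, -0.0]
force: [-0.3, -0.2, -2.0]
grip_width: 14.5
finger_force: 15.0
```

>>> arm_command(motion="0 0 -0.05 0 0 0;0 0 -0.1 0 0 0;0 0 -0.12 0 0 0;0 0 -0.04 0 0 0;0 0 0 0 0 0")

```text
clock: 42.3
eef_pos: [585.6, 265.9, 208.2]
orientation: [-3.14, -0.001, 0.0]
force: [0.0, 0.2, -2.5]
grip_width: 14.6
finger_force: 15.0
```

>>> arm_command(motion="0.033 0.1 0 0 0 0;0.033 0.1 0 0 0 0;0.033 0.1 0 0 0 0;0.033 0.1 0 0 0 0;0.033 0.1 0 0 0 0")

```text
clock: 42.92
eef_pos: [667.3, 14.3, 204.7]
orientation: [-3.142, 0.004, 0.0]
force: [0.5, 0.9, -1.2]
grip_width: 15.0
finger_force: 15.0
```

>>> arm_command(motion="0.033 0.1 0 0 0 0;0.033 0.1 0 0 0 0;0 0 0.06 0 0 0;0 0 0.05 0 0 0;0 0 0.02 0 0 0")

```text
clock: 43.55
eef_pos: [699.2, -84.0, 138.5]
orientation: [-3.141, 0.006, -0.0]
force: [-7.1, 1.9, 14.1]
grip_width: 14.6
finger_force: 15.0
```

>>> arm_command(motion="0 0 0.002 0 0 0;0 0 0.002 0 0 0;0 0 0 0 0 0;0 0 0 0 0 0;0 0 0 0 0 0")

```text
clock: 44.18
eef_pos: [701.2, -84.4, 140.9]
orientation: [3.142, -0.001, 0.0]
force: [-0.3, 0.3, -2.5]
grip_width: 15.0
finger_force: 15.0
```

>>> arm_command(motion="0 0 0.002 0 0 0;0 0 0 0 0 0;0 0 0 0 0 0;0 0 0 0 0 0;0 0 -0.01 0 0 0", claw=-0.2)

```text
clock: 44.8
eef_pos: [700.9, -84.5, 144.4]
orientation: [-3.142, 0.001, 0.0]
force: [0.2, 0.3, 0.6]
grip_width: 37.0
finger_force: 0.0
```

>>> arm_command(motion="0 0 -0.06 0 0 0;0 0 -0.06 0 0 0;-0.046 -0.1 0 0 0 0;-0.046 -0.1 0 0 0 0;-0.046 -0.1 0 0 0 0")

```text
clock: 45.42
eef_pos: [631.4, 66.8, 205.0]
orientation: [-3.141, -0.001, -0.0]
force: [-0.1, 0.2, 0.7]
grip_width: 37.1
finger_force: 0.0
```

>>> arm_command(motion="-0.046 -0.1 0 0 0 0;-0.046 -0.1 0 0 0 0;-0.046 -0.1 0 0 0 0;0 -0.004 0.05 0 0 0;0 0 0.05 0 0 0")

```text
clock: 46.05
eef_pos: [562.8, 219.2, 154.5]
orientation: [-3.141, -0.001, 0.003]
force: [1.2, -0.7, 0.1]
grip_width: 37.0
finger_force: 0.0
```

Run:
```python
from h import *
knobs(cam("scene"),ctr=(690,-60),zlo=135,zhi=160,r=130,amin=8)
c=cam("scene");P=pts(c);m=(P[...,0]>620)&(P[...,0]<720)&(P[...,1]>-30)&(P[...,1]<40);print(np.median(P[m][:,2]))
knobs(cam("side"),amin=15)
```

```text
knob [704.8 -85.3 148.7] [277 197   7   9  54]
96.68223227172803
knob [560.2 221.   58.6] [195 230   6   8  37]
knob [507.8 219.   58.9] [210 237   6   8  34]
knob [556.8 310.   59.3] [171 248   6   8  41]
knob [480.9 262.6  58.2] [206 251   6   8  42]
knob [504.7 308.8  58.4] [186 257   6   8  41]
```

>>> arm_command(motion="0 0 0.08 0 0 0;0 0 0.08 0 0 0;0 0 0.04 0 0 0;0 0 0.01 0 0 0;0 0 0 0 0 0")

```text
clock: 46.82
eef_pos: [563.7, 217.4, 50.4]
orientation: [-3.141, -0.001, -0.0]
force: [-0.2, -0.2, -0.4]
grip_width: 37.1
finger_force: 0.0
```

>>> arm_command(motion="0 0 0 0 0 0;0 0 0 0 0 0;0 0 0 0 0 0;0 0 0 0 0 0;0 0 -0.01 0 0 0", claw=-1)

```text
clock: 47.45
eef_pos: [562.7, 217.4, 54.4]
orientation: [3.141, 0.001, 0.0]
force: [0.2, -0.6, -1.4]
grip_width: 14.5
finger_force: 15.0
```

>>> arm_command(motion="0 0 -0.05 0 0 0;0 0 -0.1 0 0 0;0 0 -0.12 0 0 0;0 0 -0.04 0 0 0;0 0 0 0 0 0")

```text
clock: 48.08
eef_pos: [563.1, 217.9, 210.1]
orientation: [-3.14, -0.001, 0.001]
force: [-0.5, -0.6, -2.8]
grip_width: 14.7
finger_force: 15.0
```

>>> arm_command(motion="0.055 0.095 0 0 0 0;0.055 0.095 0 0 0 0;0.055 0.095 0 0 0 0;0.055 0.095 0 0 0 0;0.055 0.095 0 0 0 0")

```text
clock: 48.7
eef_pos: [700.3, -21.1, 206.4]
orientation: [-3.141, 0.004, 0.0]
force: [0.4, 1.2, -2.6]
grip_width: 14.8
finger_force: 15.0
```

>>> arm_command(motion="0 0 0.05 0 0 0;0 0 0.04 0 0 0;0 0 0.025 0 0 0;0 0 0.012 0 0 0;0 0 0.004 0 0 0")

```text
clock: 49.32
eef_pos: [700.5, -19.4, 143.9]
orientation: [3.142, 0.0, 0.001]
force: [-0.6, -0.0, -1.1]
grip_width: 14.2
finger_force: 15.0
```

>>> arm_command(motion="0 0 0.003 0 0 0;0 0 0.003 0 0 0;0 0 0 0 0 0;0 0 0 0 0 0;0 0 0 0 0 0")

```text
clock: 49.95
eef_pos: [700.6, -20.1, 141.2]
orientation: [-3.142, -0.0, -0.0]
force: [-0.7, 0.3, -1.0]
grip_width: 14.8
finger_force: 15.0
```

>>> arm_command(motion="0 0 0.001 0 0 0;0 0 0 0 0 0;0 0 0 0 0 0;0 0 0 0 0 0;0 0 -0.01 0 0 0", claw=-0.2)

```text
clock: 50.58
eef_pos: [700.3, -20.0, 145.4]
orientation: [3.142, 0.001, -0.0]
force: [-0.9, -0.2, 0.8]
grip_width: 37.2
finger_force: 0.0
```

>>> arm_command(motion="0 0 -0.06 0 0 0;0 0 -0.06 0 0 0;-0.047 -0.11 0 0 0 0;-0.047 -0.11 0 0 0 0;-0.047 -0.11 0 0 0 0")

```text
clock: 51.2
eef_pos: [629.4, 146.5, 206.0]
orientation: [-3.141, -0.001, -0.0]
force: [0.5, 0.5, -0.4]
grip_width: 37.1
finger_force: 0.0
```

>>> arm_command(motion="-0.047 -0.11 0 0 0 0;-0.047 -0.11 0 0 0 0;-0.049 -0.107 0 0 0 0;0 0 0.05 0 0 0;0 0 0.05 0 0 0")

```text
clock: 51.82
eef_pos: [558.1, 310.1, 155.4]
orientation: [-3.141, -0.001, 0.003]
force: [-0.2, -0.2, -0.2]
grip_width: 37.3
finger_force: 0.0
```

>>> arm_command(motion="0 0 0.08 0 0 0;0 0 0.08 0 0 0;0 0 0.04 0 0 0;0 0 0.01 0 0 0;0 0 0 0 0 0")

```text
clock: 52.45
eef_pos: [559.2, 308.5, 51.3]
orientation: [-3.141, -0.001, -0.0]
force: [-1.5, -0.9, 1.1]
grip_width: 37.5
finger_force: 0.0
```

>>> arm_command(motion="0 0 0.004 0 0 0;0 0 0 0 0 0;0 0 0 0 0 0;0 0 0 0 0 0;0 0 -0.01 0 0 0", claw=-1)

```text
clock: 53.08
eef_pos: [558.2, 308.4, 53.3]
orientation: [3.141, 0.001, 0.0]
force: [0.3, 0.5, -2.3]
grip_width: 14.5
finger_force: 15.0
```

>>> arm_command(motion="0 0 -0.05 0 0 0;0 0 -0.1 0 0 0;0 0 -0.12 0 0 0;0 0 -0.04 0 0 0;0 0 0 0 0 0")

```text
clock: 53.7
eef_pos: [558.6, 308.8, 209.2]
orientation: [-3.14, -0.001, 0.0]
force: [0.0, -0.3, -2.5]
grip_width: 14.8
finger_force: 15.0
```

>>> arm_command(motion="0.056 0.105 0 0 0 0;0.056 0.105 0 0 0 0;0.056 0.105 0 0 0 0;0.056 0.105 0 0 0 0;0.056 0.105 0 0 0 0")

```text
clock: 54.32
eef_pos: [698.2, 44.7, 205.5]
orientation: [-3.141, 0.004, 0.0]
force: [0.6, -0.1, -1.1]
grip_width: 14.8
finger_force: 15.0
```

>>> arm_command(motion="0 0 0.05 0 0 0;0 0 0.04 0 0 0;0 0 0.025 0 0 0;0 0 0.012 0 0 0;0 0 0.004 0 0 0")

```text
clock: 54.95
eef_pos: [698.5, 46.7, 142.8]
orientation: [3.142, 0.0, 0.001]
force: [-1.5, -0.9, -1.2]
grip_width: 14.9
finger_force: 15.0
```

>>> arm_command(motion="0 0 0.002 0 0 0;0 0 0.002 0 0 0;0 0 0 0 0 0;0 0 0 0 0 0;0 0 0 0 0 0")

```text
clock: 55.58
eef_pos: [698.6, 46.0, 141.1]
orientation: [3.142, -0.0, -0.0]
force: [0.5, 0.0, -2.2]
grip_width: 14.6
finger_force: 15.0
```

>>> arm_command(motion="0 0 0.002 0 0 0;0 0 0 0 0 0;0 0 0 0 0 0;0 0 0 0 0 0;0 0 -0.01 0 0 0", claw=-0.2)

```text
clock: 56.2
eef_pos: [698.3, 46.0, 144.9]
orientation: [3.141, 0.001, 0.0]
force: [0.4, -0.1, 0.5]
grip_width: 37.3
finger_force: 0.0
```

>>> arm_command(motion="0 0 -0.06 0 0 0;0 0 -0.06 0 0 0;-0.075 -0.069 0 0 0 0;-0.075 -0.069 0 0 0 0;-0.075 -0.069 0 0 0 0")

```text
clock: 56.82
eef_pos: [585.0, 150.3, 205.4]
orientation: [-3.141, -0.0, -0.0]
force: [1.0, 0.8, 1.2]
grip_width: 37.4
finger_force: 0.0
```

>>> arm_command(motion="-0.075 -0.069 0 0 0 0;-0.077 -0.067 0 0 0 0;0 0 0.05 0 0 0;0 0 0.05 0 0 0;0 0 0 0 0 0")

```text
clock: 57.45
eef_pos: [509.4, 217.3, 154.3]
orientation: [3.141, 0.002, 0.0]
force: [1.0, -0.5, 0.6]
grip_width: 37.0
finger_force: 0.0
```

```bash
cat >> h.py <<'E'
def pans():
    for n in("scene","side"):
        c=cam(n);P=pts(c);o=[]
        for x0,x1,y0,y1 in((405,530,-72,-56),(610,645,-120,70)):
            m=(P[...,0]>x0)&(P[...,0]<x1)&(P[...,1]>y0)&(P[...,1]<y1);o.append(np.median(P[m][:,2]).round(1))
        print(n,"blue,alu z",o)
E
python3 - <<'E'
from h import *
pans()
knobs(cam("scene"),ctr=(680,-20),zlo=130,zhi=160,r=130,amin=8)
knobs(cam("wrist"))
E
```

```text
scene blue,alu z [np.float64(53.0), np.float64(96.2)]
side blue,alu z [np.float64(51.2), np.float64(25.4)]
knob [702.6  44.6 149.1] [303 175   6  10  49]
knob [701.8 -21.7 150.7] [290 185   6  11  55]
knob [703.9 -84.6 149.3] [277 197   7  11  63]
knob [510.9 217.2  59. ] [247 188  16  20 253]
knob [508.  306.6  59. ] [149 191  21  20 302]
knob [487.2 261.5  58.8] [201 215  17  14 115]
```

>>> arm_command(motion="0.002 0 0.08 0 0 0;0 0 0.08 0 0 0;0 0 0.04 0 0 0;0 0 0.01 0 0 0;0 0 0 0 0 0")

```text
clock: 58.28
eef_pos: [511.6, 217.4, 50.7]
orientation: [-3.141, -0.001, -0.0]
force: [0.3, -0.4, 0.9]
grip_width: 36.9
finger_force: 0.0
```

>>> arm_command(motion="0 0 0 0 0 0;0 0 0 0 0 0;0 0 0 0 0 0;0 0 0 0 0 0;0 0 -0.01 0 0 0", claw=-1)

```text
clock: 58.9
eef_pos: [510.7, 217.4, 54.9]
orientation: [3.141, 0.001, 0.0]
force: [1.0, -0.3, -1.7]
grip_width: 14.9
finger_force: 15.0
```

>>> arm_command(motion="0 0 -0.05 0 0 0;0 0 -0.1 0 0 0;0 0 -0.12 0 0 0;0 0 -0.04 0 0 0;0 0 0 0 0 0")

```text
clock: 59.52
eef_pos: [511.3, 217.9, 211.2]
orientation: [-3.14, -0.002, 0.001]
force: [0.7, 0.3, -2.0]
grip_width: 14.4
finger_force: 15.0
```

>>> arm_command(motion="0.052 0.109 0 0 0 0;0.052 0.109 0 0 0 0;0.052 0.109 0 0 0 0;0.052 0.109 0 0 0 0;0.052 0.109 0 0 0 0")

```text
clock: 60.15
eef_pos: [640.9, -56.5, 208.0]
orientation: [-3.141, 0.003, 0.0]
force: [1.4, 0.6, -1.0]
grip_width: 14.6
finger_force: 15.0
```

>>> arm_command(motion="0 0 0.05 0 0 0;0 0 0.04 0 0 0;0 0 0.025 0 0 0;0 0 0.012 0 0 0;0 0 0.004 0 0 0")

```text
clock: 60.78
eef_pos: [641.1, -54.4, 144.4]
orientation: [-3.142, 0.0, 0.001]
force: [0.5, 0.2, -2.5]
grip_width: 14.2
finger_force: 15.0
```

>>> arm_command(motion="0 0 0.003 0 0 0;0 0 0.003 0 0 0;0 0 0.003 0 0 0;0 0 0.003 0 0 0;0 0 0 0 0 0")

```text
clock: 61.4
eef_pos: [641.2, -55.0, 138.5]
orientation: [-3.142, -0.0, 0.0]
force: [-0.0, 1.2, -0.6]
grip_width: 14.5
finger_force: 15.0
```

>>> arm_command(motion="0 0 0 0 0 0;0 0 0 0 0 0;0 0 0 0 0 0;0 0 0 0 0 0;0 0 0 0 0 0")

```text
clock: 62.02
eef_pos: [641.1, -55.0, 138.5]
orientation: [3.142, -0.0, -0.0]
force: [0.1, 0.3, -0.3]
grip_width: 14.8
finger_force: 15.0
```

```bash
python3 -c "
from h import *
pans()"
```

```text
scene blue,alu z [np.float64(56.1), np.float64(403.5)]
side blue,alu z [np.float64(54.1), np.float64(243.2)]
```

>>> arm_command(motion="0 0 0.003 0 0 0;0 0 0.002 0 0 0;0 0 0 0 0 0;0 0 0 0 0 0;0 0 0 0 0 0", claw=-0.2)

```text
clock: 62.75
eef_pos: [641.0, -55.0, 136.0]
orientation: [3.142, 0.0, -0.0]
force: [-0.5, -0.9, 0.5]
grip_width: 37.1
finger_force: 0.0
```

>>> arm_command(motion="0 0 -0.01 0 0 0;0 0 -0.06 0 0 0;0 0 -0.07 0 0 0;-0.038 -0.103 0 0 0 0;-0.038 -0.103 0 0 0 0")

```text
clock: 63.38
eef_pos: [602.9, 48.6, 206.9]
orientation: [-3.141, -0.001, -0.002]
force: [1.0, 0.8, 0.1]
grip_width: 37.3
finger_force: 0.0
```

>>> arm_command(motion="-0.038 -0.103 0 0 0 0;-0.038 -0.103 0 0 0 0;-0.038 -0.103 0 0 0 0;-0.038 -0.103 0 0 0 0;-0.038 -0.103 0 0 0 0")

```text
clock: 64.0
eef_pos: [507.3, 307.2, 206.5]
orientation: [-3.141, -0.0, -0.0]
force: [-0.1, 0.7, -0.4]
grip_width: 37.1
finger_force: 0.0
```

>>> arm_command(motion="0 0 0.05 0 0 0;0 0 0.05 0 0 0;0 0 0 0 0 0;0 0 0 0 0 0;0 0 0 0 0 0")

```text
clock: 64.62
eef_pos: [508.7, 305.5, 157.1]
orientation: [-3.141, -0.001, -0.0]
force: [0.4, -0.1, 0.8]
grip_width: 37.0
finger_force: 0.0
```

```bash
python3 -c "
from h import *
pans()
knobs(cam('scene'),ctr=(680,-20),zlo=120,zhi=160,r=130,amin=8)
knobs(cam('wrist'));print(get_state()['eef_pos'])"
```

```text
scene blue,alu z [np.float64(60.0), np.float64(89.5)]
side blue,alu z [np.float64(60.7), np.float64(88.6)]
knob [702.   45.3 142.9] [302 177   7  11  55]
knob [642.1 -56.  142.1] [262 186   7  11  60]
knob [701.6 -21.6 141.4] [290 188   6  11  60]
knob [703.9 -85.  142.4] [277 200   7  12  68]
knob [508.  306.5  59.5] [245 189  16  19 248]
knob [486.4 260.7  58.8] [292 213  17  15 156]
[508.23274947 305.52285637 156.50461197]
```

>>> arm_command(motion="0 -0.002 0.08 0 0 0;0 0 0.08 0 0 0;0 0 0.04 0 0 0;0 0 0.012 0 0 0;0 0 0 0 0 0")

```text
clock: 65.45
eef_pos: [508.5, 306.4, 50.5]
orientation: [-3.141, -0.001, -0.0]
force: [-0.4, -0.9, 0.1]
grip_width: 36.9
finger_force: 0.0
```

>>> arm_command(motion="0 0 0 0 0 0;0 0 0 0 0 0;0 0 0 0 0 0;0 0 0 0 0 0;0 0 -0.01 0 0 0", claw=-1)

```text
clock: 66.08
eef_pos: [507.7, 306.3, 54.9]
orientation: [3.141, 0.001, 0.0]
force: [-0.3, 0.2, -1.7]
grip_width: 14.6
finger_force: 15.0
```

>>> arm_command(motion="0 0 -0.05 0 0 0;0 0 -0.1 0 0 0;0 0 -0.12 0 0 0;0 0 -0.04 0 0 0;0 0 0 0 0 0")

```text
clock: 66.7
eef_pos: [508.0, 306.9, 210.6]
orientation: [-3.14, -0.001, 0.001]
force: [0.4, 0.3, -2.5]
grip_width: 14.4
finger_force: 15.0
```

>>> arm_command(motion="0.044 0.095 0 0 0 0;0.044 0.095 0 0 0 0;0.044 0.095 0 0 0 0;0.044 0.095 0 0 0 0;0.044 0.095 0 0 0 0")

```text
clock: 67.32
eef_pos: [617.5, 67.7, 207.4]
orientation: [3.141, 0.004, 0.0]
force: [0.1, 0.2, -2.3]
grip_width: 14.7
finger_force: 15.0
```

>>> arm_command(motion="0.044 0.095 0 0 0 0;0 0 0.05 0 0 0;0 0 0.05 0 0 0;0 0 0.03 0 0 0;0 0 0.012 0 0 0")

```text
clock: 67.95
eef_pos: [639.2, 21.5, 137.1]
orientation: [3.141, 0.003, -0.0]
force: [0.1, 0.5, -2.6]
grip_width: 14.6
finger_force: 15.0
```

>>> arm_command(motion="0 0 0.005 0 0 0;0 0 0.005 0 0 0;0 0 0.005 0 0 0;0 0 0.004 0 0 0;0 0 0 0 0 0")

```text
clock: 68.58
eef_pos: [640.0, 21.6, 129.5]
orientation: [-3.141, 0.0, 0.0]
force: [0.5, 0.5, -0.8]
grip_width: 14.7
finger_force: 15.0
```

>>> arm_command(motion="0 0 0.005 0 0 0;0 0 0.005 0 0 0;0 0 0.004 0 0 0;0 0 0.003 0 0 0;0 0 0 0 0 0")

```text
clock: 69.2
eef_pos: [640.0, 21.5, 120.9]
orientation: [-3.142, 0.0, 0.0]
force: [-0.2, 1.8, -0.4]
grip_width: 14.8
finger_force: 15.0
```

>>> arm_command(motion="0 0 0 0 0 0;0 0 0 0 0 0;0 0 0 0 0 0;0 0 0 0 0 0;0 0 0 0 0 0")

```text
clock: 69.82
eef_pos: [640.0, 21.5, 121.0]
orientation: [3.142, -0.0, 0.0]
force: [-1.3, 1.3, 1.0]
grip_width: 14.4
finger_force: 15.0
```

>>> arm_command(motion="0 0 0 0 0 0;0 0 0 0 0 0;0 0 0 0 0 0;0 0 0 0 0 0;0 0 -0.01 0 0 0", claw=-0.2)

```text
clock: 70.45
eef_pos: [639.8, 21.5, 125.9]
orientation: [3.141, 0.001, 0.0]
force: [0.2, -0.5, 1.4]
grip_width: 36.7
finger_force: 0.0
```

>>> arm_command(motion="0 0 -0.05 0 0 0;0 0 -0.1 0 0 0;0 0 -0.1 0 0 0;0 -0.1 0 0 0 0;0 -0.1 0 0 0 0")

```text
clock: 71.08
eef_pos: [640.3, 122.2, 252.4]
orientation: [-3.141, -0.002, -0.002]
force: [1.0, 0.5, -0.2]
grip_width: 37.1
finger_force: 0.0
```

>>> arm_command(motion="-0.02 -0.1 0 0 0 0;-0.02 -0.1 0 0 0 0;-0.02 -0.1 0 0 0 0;0 -0.1 0 0 0 0;0 0 0 0 0 0")

```text
clock: 71.7
eef_pos: [608.7, 327.0, 250.2]
orientation: [-3.141, 0.001, 0.007]
force: [0.5, -1.0, -0.2]
grip_width: 37.1
finger_force: 0.0
```

>>> arm_command(motion="0 0 0 0 0 0;0 0 0 0 0 0;0 0 0 0 0 0;0 0 0 0 0 0;0 0 0 0 0 0")

```text
clock: 72.32
eef_pos: [610.1, 321.2, 251.0]
orientation: [-3.142, 0.0, -0.0]
force: [0.0, 0.4, -0.4]
grip_width: 37.5
finger_force: 0.0
```

```bash
python3 -c "
from h import *
pans();print(get_state()['eef_pos'])
c=cam('scene')
knobs(c,ctr=(680,-20),zlo=110,zhi=160,r=130,amin=8)
blobs(c,zlo=95,zhi=145,amin=20,box=(375,560,-160,110))
cv2.imwrite('pics/end.png',cv2.resize(c['color'],(800,600)))"
```

```text
scene blue,alu z [np.float64(73.3), np.float64(76.6)]
side blue,alu z [np.float64(70.5), np.float64(76.2)]
[610.06145937 321.36701494 251.00734123]
knob [640.7  20.  129.5] [278 178   6   9  48]
knob [701.5  45.6 129.7] [302 181   6  10  50]
knob [642.3 -55.6 130.8] [262 190   6  11  52]
knob [701.7 -20.6 129.1] [289 192   7  10  54]
knob [704.2 -85.2 129. ] [277 204   6  11  57]
[ 197  147   58   41 1261] [44. 66. 95.] [465.   9.] [132. 127.] 3 142.0
[171 171  27  21 370] [29. 50. 91.] [ 417. -117.] [60. 46.] 0 122.0
```

View pics/end.png

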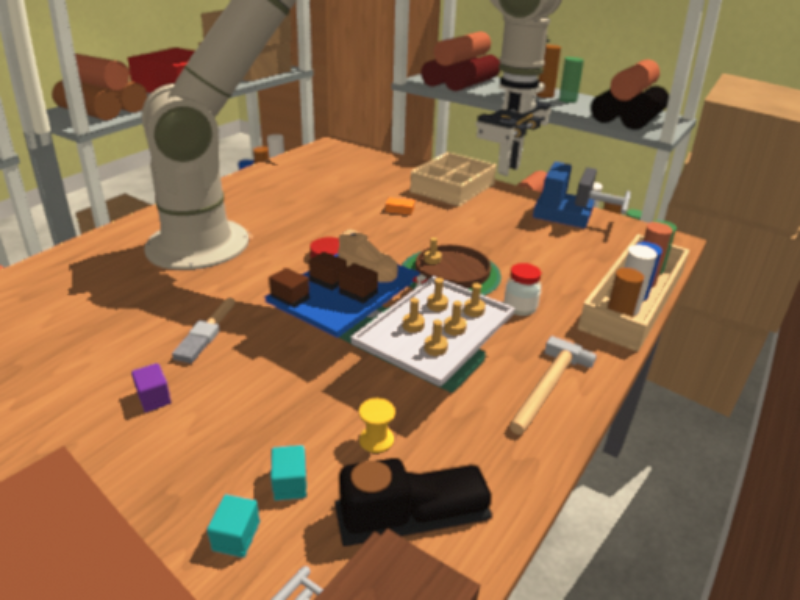

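The end view shows five weights on the aluminium pan, one left in the tray on the mat (px (432,250)), and the last plus three heels on the blue pan. The pans are about level. I'll do one settled recheck, then hand in.

>>> arm_command(motion="0 0 0 0 0 0;0 0 0 0 0 0;0 0 0 0 0 0;0 0 0 0 0 0;0 0 0 0 0 0")

```text
clock: 73.1
eef_pos: [610.0, 321.4, 251.0]
orientation: [3.141, 0.0, -0.0]
force: [-0.8, 1.0, -0.9]
grip_width: 37.2
finger_force: 0.0
```

```bash
python3 -c "
from h import *
pans();c=cam('side');knobs(c,amin=15)
P=pts(c);hsv=cv2.cvtColor(c['color'],cv2.COLOR_BGR2HSV).astype(int)
m=(abs(np.hypot(P[...,0]-533,P[...,1]-264)-80)<14)&(P[...,2]>16)&(P[...,2]<23)&(hsv[...,2]<110);q=P[m][:,:2];print(cv2.fitEllipse(cv2.convexHull(q.astype(np.float32))))"
```

```text
scene blue,alu z [np.float64(73.4), np.float64(76.5)]
side blue,alu z [np.float64(25.0), np.float64(76.1)]
knob [480.5 263.7  58.1] [206 251   6   8  42]
((532.177490234375, 263.7800598144531), (160.5890655517578, 164.0236053466797), 53.10394287109375)
```

```bash
python3 -c "
from h import *
print(arm.hand_in())"
```

```text
the job is handed in; nothing more can be done
None
```

I handed the job in at about 73 s: the tray is wholly on the mat with one spare weight in it, the last and all three heels are on the blue pan, five weights are on the aluminium pan, and the scale is level to about 1.5 mm. One heel was knocked into a corner of the blue pan during the run, and I left it there because it lies flat inside the rim.

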